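Load the sample drying unit

TASK

Get the drying unit on the trolley ready and start it. Clip every sample cassette upright over a black vent band of the air pipe, one to a band, pushed fully home until its clip snaps past the pipe, and drop the filter holder into its keyed seat on the blower housing so that its flange lies flush; only when all of that is in place, press the air lever down until it stays down. Leave the jar, the dish and the blue tray where they are.

Things in the scene. Friction and masses are not known exactly. Their poses are not given: they have to be found in the camera images.
- dryer: Fixed drying unit. Origin on the trolley top under mid-pipe; y runs along the pipe to the white housing, z up. Level round aluminium pipe, 32 mm across, axis 60 mm up, free from y = -131 to 165 mm, over a base 12 mm thick, 90 mm wide. End post at y = -138 mm, 70 mm tall. Housing 140 x 140 x 60 mm tall, centred at x = -15, y = 235 mm.
- vent0 (a point): Vent 0: the centre of a black band, 16 mm wide, round the air pipe; the point lies on the pipe's axis (60 mm up), at y = -105 mm of the unit; axes as those of the unit. The vents are 58 mm apart. All five are alike.
- vent1 (a point): Vent 1: the centre of a black band, 16 mm wide, round the air pipe; the point lies on the pipe's axis (60 mm up), at y = -47 mm of the unit; axes as those of the unit. The vents are 58 mm apart. All five are alike.
- vent2 (a point): Vent 2: the centre of a black band, 16 mm wide, round the air pipe; the point lies on the pipe's axis (60 mm up), at y = 11 mm of the unit; axes as those of the unit. The vents are 58 mm apart. All five are alike.
- vent3 (a point): Vent 3: the centre of a black band, 16 mm wide, round the air pipe; the point lies on the pipe's axis (60 mm up), at y = 69 mm of the unit; axes as those of the unit. The vents are 58 mm apart. All five are alike.
- vent4 (a point): Vent 4: the centre of a black band, 16 mm wide, round the air pipe; the point lies on the pipe's axis (60 mm up), at y = 127 mm of the unit; axes as those of the unit. The vents are 58 mm apart. All five are alike.
- seat (a point): Keyed filter seat in the flat top of the blower housing (top face 60 mm above the trolley): a rectangular slot 28 mm (x) by 44 mm (y), 20 mm deep. The point is the slot's centre at the level of the top face; axes as those of the unit (x = -20, y = 205 mm in its frame). Two short black marks stand at the slot's ends.
- lever (a joint): The air lever on the housing, hinged about the unit's y axis: 0 rad is up (sloping up at 0.6 rad), 0.6 rad is level and fully down. It springs back up if let go before about 0.48 rad; beyond that a detent pulls it down to its stop and holds it there. It takes 1 to 2 N on the red pad, about 5 N to pass the detent.
- lever_pad (a point): Middle of the upper face of the red pad (30 x 26 x 10 mm) at the lever's free end; the point turns with it. The hinge is at x = 30, y = 270 mm of the unit, 79 mm up; the lever points from it to the unit's -x, the pad's middle 85 mm away. Pad when up: about 131 mm above the trolley, at x = -37 mm of the unit; when down: 84 mm up, at x = -55 mm.
- cas1_mid (a point): Orange cassette (may be absent): box 46 (x) x 44 (y) x 24 mm tall, 80 g, on a sprung clip of two steel arms that opens downwards, channel along y, either way round. The point: box centre, z up; 50 mm up when standing on the clip's feet (61 mm apart; 62 mm tall in all). Snapped on, it is 28 mm above the pipe's axis; merely resting there, over 15 mm more. Snapping takes a push of about 8 N.
- cas2_mid (a point): Blue cassette (may be absent): box 46 (x) x 44 (y) x 24 mm tall, 80 g, on a sprung clip of two steel arms that opens downwards, channel along y, either way round. The point: box centre, z up; 50 mm up when standing on the clip's feet (61 mm apart; 62 mm tall in all). Snapped on, it is 28 mm above the pipe's axis; merely resting there, over 15 mm more. Snapping takes a push of about 8 N.
- cas3_mid (a point): Yellow cassette (may be absent): box 46 (x) x 44 (y) x 24 mm tall, 80 g, on a sprung clip of two steel arms that opens downwards, channel along y, either way round. The point: box centre, z up; 50 mm up when standing on the clip's feet (61 mm apart; 62 mm tall in all). Snapped on, it is 28 mm above the pipe's axis; merely resting there, over 15 mm more. Snapping takes a push of about 8 N.
- cas4_mid (a point): Green cassette (may be absent): box 46 (x) x 44 (y) x 24 mm tall, 80 g, on a sprung clip of two steel arms that opens downwards, channel along y, either way round. The point: box centre, z up; 50 mm up when standing on the clip's feet (61 mm apart; 62 mm tall in all). Snapped on, it is 28 mm above the pipe's axis; merely resting there, over 15 mm more. Snapping takes a push of about 8 N.
- cas5_mid (a point): Red cassette (may be absent): box 46 (x) x 44 (y) x 24 mm tall, 80 g, on a sprung clip of two steel arms that opens downwards, channel along y, either way round. The point: box centre, z up; 50 mm up when standing on the clip's feet (61 mm apart; 62 mm tall in all). Snapped on, it is 28 mm above the pipe's axis; merely resting there, over 15 mm more. Snapping takes a push of about 8 N.
- filter_mid (a point): Filter holder, 80 g: key tongue 24 (x) x 40 (y) x 8 mm deep, above it a white round flange 60 mm across, 8 mm thick, then a red upright grip bar 12 (x) x 36 (y) x 34 mm tall. The point is half-way up (25 mm above the tongue's underside); z up, y along bar and tongue. Either way round fits. Home in the seat it is 17 mm above the housing's top face; unkeyed on top of it, 25 mm.
- jar: Specimen jar with red lid, 52 mm across, 70 mm tall: leave alone. Origin at its base.
- dish: White dish, 90 mm across, 30 mm tall: leave alone. Origin at its base.
- bluebox: Open blue tray, 90 x 70 x 30 mm: leave alone. Origin at its base.

How it is judged:
On the way, in this order (a step that is already met when the one before it is completed fails the run):
1. every cassette present is clipped over a vent and the filter holder is home in its seat (x of cas1_mid in the frame of dryer between -0.006 and 0.006 m and z of cas1_mid in the frame of dryer between 0.083 and 0.093 m and angle between the z axis of each of cas1_mid, cas2_mid, cas3_mid, cas4_mid, cas5_mid and the z axis of dryer, either way round below 0.2 rad and angle between the y axis of each of cas1_mid, cas2_mid, cas3_mid, cas4_mid, cas5_mid and the y axis of dryer, either way round below 0.2 rad and (y of cas1_mid in the frame of vent0 between -0.012 and 0.012 m or y of cas1_mid in the frame of vent1 between -0.012 and 0.012 m or y of cas1_mid in the frame of vent2 between -0.012 and 0.012 m or y of cas1_mid in the frame of vent3 between -0.012 and 0.012 m or y of cas1_mid in the frame of vent4 between -0.012 and 0.012 m) and x of cas2_mid in the frame of dryer between -0.006 and 0.006 m and z of cas2_mid in the frame of dryer between 0.083 and 0.093 m and (y of cas2_mid in the frame of vent0 between -0.012 and 0.012 m or y of cas2_mid in the frame of vent1 between -0.012 and 0.012 m or y of cas2_mid in the frame of vent2 between -0.012 and 0.012 m or y of cas2_mid in the frame of vent3 between -0.012 and 0.012 m or y of cas2_mid in the frame of vent4 between -0.012 and 0.012 m) and x of cas3_mid in the frame of dryer between -0.006 and 0.006 m and z of cas3_mid in the frame of dryer between 0.083 and 0.093 m and (y of cas3_mid in the frame of vent0 between -0.012 and 0.012 m or y of cas3_mid in the frame of vent1 between -0.012 and 0.012 m or y of cas3_mid in the frame of vent2 between -0.012 and 0.012 m or y of cas3_mid in the frame of vent3 between -0.012 and 0.012 m or y of cas3_mid in the frame of vent4 between -0.012 and 0.012 m) and x of cas4_mid in the frame of dryer between -0.006 and 0.006 m and z of cas4_mid in the frame of dryer between 0.083 and 0.093 m and (y of cas4_mid in the frame of vent0 between -0.012 and 0.012 m or y of cas4_mid in the frame of vent1 between -0.012 and 0.012 m or y of cas4_mid in the frame of vent2 between -0.012 and 0.012 m or y of cas4_mid in the frame of vent3 between -0.012 and 0.012 m or y of cas4_mid in the frame of vent4 between -0.012 and 0.012 m) and x of cas5_mid in the frame of dryer between -0.006 and 0.006 m and z of cas5_mid in the frame of dryer between 0.083 and 0.093 m and (y of cas5_mid in the frame of vent0 between -0.012 and 0.012 m or y of cas5_mid in the frame of vent1 between -0.012 and 0.012 m or y of cas5_mid in the frame of vent2 between -0.012 and 0.012 m or y of cas5_mid in the frame of vent3 between -0.012 and 0.012 m or y of cas5_mid in the frame of vent4 between -0.012 and 0.012 m) and horizontal distance between filter_mid and seat below 0.005 m and z of filter_mid in the frame of dryer between 0.073 and 0.081 m and angle between the y axis of filter_mid and the y axis of dryer, either way round below 0.15 rad and angle between filter_mid's own z axis and vertical below 0.08 rad), for 0.2 s.
2. then the air lever is pressed down into its detent (value of joint lever above 0.55 rad), for 0.2 s.
At the end, for the whole second after the job is handed in: Each cassette present sits on the pipe: height within 5 mm, sideways 6 mm, turned or tilted 0.2 rad, 12 mm from a vent centre along the pipe. Filter holder home: 5 mm from the seat centre, height 4 mm, turned 0.15, tilted 0.08 rad. Lever beyond 0.55 rad (all of step 1 and value of joint lever above 0.55 rad); the robot touches nothing.
It fails at once if the jar is moved more than 3 cm (distance of jar from where it was at the start of the episode above 0.03 m).
It fails at once if the dish is moved more than 3 cm (distance of dish from where it was at the start of the episode above 0.03 m).
It fails at once if the blue tray is moved more than 3 cm (distance of bluebox from where it was at the start of the episode above 0.03 m).
Of cas1, cas2, cas3, cas4, cas5 only 3 to 5 are there at a start; the rules pass over those that are not, and their reading is None.
At some moment in a run one of cas1, cas2, cas3, cas4, cas5, filter may be knocked a few centimetres aside while the robot is not near it.
It also fails if it takes over 210 s, if anything falls off the work surface, if the arm or the gripper's body presses on something with over 40 N, if the wrist force passes 120 N, or if a joint passes its speed limit or range.

ROBOT

A 7-joint arm with a two-finger parallel gripper is mounted at the origin on the work surface. World frame = base frame: x ahead of the robot, y to its left, z up, the work surface at z = 0. Lengths are in m, angles in rad, forces in N, time in s.
With the tool pointing down it reaches from about 0.425 to 0.875 m from the base axis. Payload 4.7 kg.
Tool frame: the origin (TCP) lies at the very end of the fingers, on their centre line; the grasp point (between the pads) lies 19 mm behind it; z points along the fingers, x is the direction in which the jaws open and shut, and the axes are right-handed (so a half turn about z gives the same grasp; the last joint's range is limited). The gripper opens to 85 mm and grips with 20 to 120 N. Pads are 22 mm wide; open, the fingers measure 114 mm over their backs; the gripper's body (76 mm by 85 mm) begins 54 mm behind the grasp point. The pads swing forward as they close: fully open they stand 13 mm farther back than shut.
Start: joints at [1.118, 0.321, -0.07, 1.45, 0.023, 1.371, -0.057], TCP at [0.293, -0.58, 0.231] pointing down, gripper open.
Joint ranges: [-2.86, 2.86], [-0.3, 2.09], [-1.38, 1.24], [0.06, 2.45], [-1.56, 4.7], [0.09, 2.05], [-2.69, 2.69]. Speed limits (rad/s): [2.57, 2.57, 3.14, 3.14, 3.14, 3.14, 3.14].

INTERFACE

Orientations are given as a unit quaternion [x, y, z, w].
In Python, from bench import readout, optics, r gives the robot as it stands.
- The arm moves only by the tool drive_tool, never from a script. Its argument "moves" is a list of rows, each a list of 2 entries, a list of its own where there are three numbers: the shift along the tool's x, y, z in m, then the turn, a rotation vector about the tool's x, y, z in rad. A call has 1 to 5 rows; each row shifts and turns the commanded pose from where the row before left it, along the tool's axes as they then stand; what a row does not reach is not made up. A row lasts 1/12 s, in which the tool goes at most 41.7 mm and 7.16 degrees, less where a joint would pass 70% of its speed; a pose out of reach is approached as far as the arm can. A call is refused whole if a number of a shift passes 0.0417 or a number of a turn 0.125, either way. A call with a gripper value outside its range is refused whole. "jaw" is the gripper command: -1 is fully open, 1 is shut, values between are in proportion, set as the call begins (left out, the last holds). The fingers move at their own pace and stop on an object; "grip_force" is the grip in N (left out, the last holds). Time passes only in rows, so rows that do not move let the fingers close. It gives the time, the measured TCP pose, the force and the opening at its end, in the units of the state.
- readout.state(): the state, without advancing time (a new reading comes with each control period).
- optics.capture(name): name is "scene" or "top"; returns (picture, depth): 384x512x3 uint8, red, green, blue; 384x512 float32, m along the optical axis (not along the pixel's ray), 0 where there is no reading.
- optics.camera_model(name): a dict with "fx", "fy", "cx", "cy" (pixels), "R" (3x3) and "t" (3): a world point X has camera coordinates R X + t. Camera axes: x right, y down, z forward; pixel columns grow to the right and rows downward; lengths in m; the calibration is good to about 2 mm. A picture is of the moment at which its call begins. camera_model takes no time and is no camera call.
- r.job_done(): hands the job in, once; it reports no verdict.
The state is a dict: "time": time; "q": joint angles; "dq": joint speeds; "joint_efforts": joint torques, N m; "tool_pos": TCP position; "ee_rot": TCP orientation; "force": force on the tool from outside, world axes, zero at the start; "wrist_torque": the same for the moment, N m; "opening": opening from 0.0 (shut) to 1.0 (fully open).
Only numpy, scipy, OpenCV 4.12 (cv2) and the standard library are available. Lean on these libraries where they do the work, as an engineer would, in place of code of your own. Each camera call takes 0.05 s, during which the arm holds its last target. There are 200 camera calls.

## Working session

There is one attempt and no reset: what is moved stays moved. The work goes in short steps, Python scripts to look and compute and a tool call to move; the robot and the scene stay as the last step left them, time stands still between calls to the robot, and variables do not carry over. Pictures are saved under pics/ and viewed, about 12 in all and at most 16, crops included, and the job is handed in when it is done.

Besides the shell and the picture viewer there is one more tool, called after ">>>" by a JSON object that holds its "fn" and its "kwargs". drive_tool: Moves the arm, as the interface text tells. Its arguments: {"type":"object","properties":{"moves":{"type":"array","items":{"type":"array"}},"jaw":{"type":"number"},"grip_force":{"type":"number"}},"required":["moves"]}

```bash
mkdir -p pics; ls; python3 - <<'E'
from bench import readout, optics, r
import cv2, numpy as np
s=readout.state(); print(s)
for n in ("scene","top"):
    p,d=optics.capture(n); np.savez(f"{n}0.npz",p=p,d=d)
    cv2.imwrite(f"pics/{n}0.png",p[:,:,::-1]); m=optics.camera_model(n); print(n,m)
E
```

```text
pics
{'time': 0.0, 'q': array([ 1.11811788,  0.32182319, -0.07008391,  1.45171058,  0.02256575,
        1.37075005, -0.05691116]), 'dq': array([-0.00078654,  0.00173962,  0.00028915, -0.00095441, -0.00024068,
       -0.00024325,  0.00018351]), 'joint_efforts': array([-7.73619704e-04, -4.93581927e+01, -3.82532515e-01, -3.14332294e+01,
        1.29614249e-02,  1.14248920e-02, -1.57682464e-06]), 'tool_pos': array([ 0.29223207, -0.58000071,  0.23020547]), 'ee_rot': array([ 8.51475665e-01, -5.24393253e-01, -8.27321569e-04, -4.71654171e-04]), 'force': array([-0.25903315, -0.76902909, -0.1542163 ]), 'wrist_torque': array([ 0.03602922,  0.03344461, -0.00877315]), 'opening': 0.9995313934226264}
scene {'fx': 451.90436820843536, 'fy': 451.90436820843536, 'cx': 254.01498953220684, 'cy': 186.00942671239915, 'R': array([[-0.22489134,  0.97436184, -0.0065493 ],
       [ 0.73858435,  0.16608001, -0.65338396],
       [-0.63554469, -0.1517776 , -0.75699836]]), 't': array([ 0.09909129, -0.34338499,  1.90032091])}
top {'fx': 488.6599461262937, 'fy': 488.6599461262937, 'cx': 261.0607253228586, 'cy': 191.2933617361968, 'R': array([[-0.00376149, -0.9999714 ,  0.00656174],
       [-0.9927264 ,  0.00294447, -0.12035625],
       [ 0.12033348, -0.00696673, -0.99270908]]), 't': array([-1.00301456e-03,  5.40927485e-01,  1.51291005e+00])}
```

View pics/top0.png

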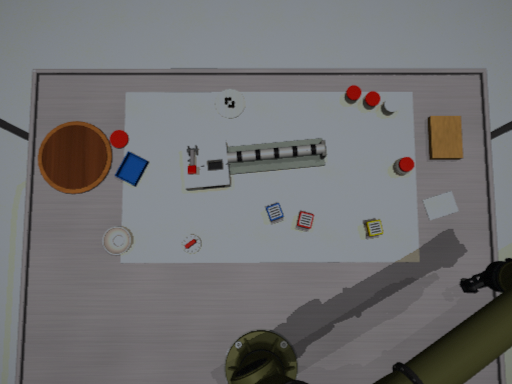

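View pics/scene0.png

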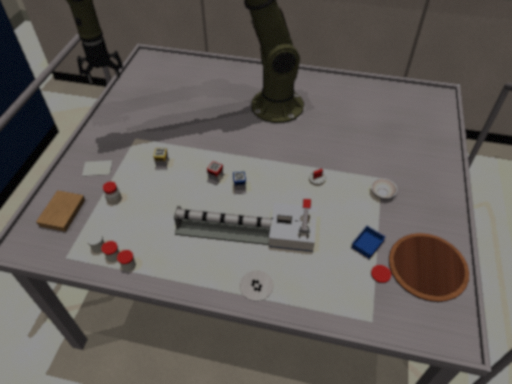

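```bash
cat > h.py <<'E'
from bench import readout, optics, r
import cv2, numpy as np
def cap(n,save=None):
    p,d=optics.capture(n)
    return p,d,cloud(n,d)
def cloud(n,d):
    m=optics.camera_model(n); v,u=np.mgrid[:d.shape[0],:d.shape[1]]
    c=np.stack([(u-m['cx'])/m['fx']*d,(v-m['cy'])/m['fy']*d,d],-1)
    W=(c-m['t'])@m['R']; W[d==0]=np.nan
    return W
def proj(n,X):
    m=optics.camera_model(n); c=np.atleast_2d(X)@m['R'].T+m['t']
    return c[:,:2]/c[:,2:]*[m['fx'],m['fy']]+[m['cx'],m['cy']]
E
python3 - <<'E'
from h import *
for n,(a,b,c,d_) in dict(top=(130,260,165,395),scene=(140,255,145,335)).items():
    z=np.load(n+'0.npz'); p,d=z['p'],z['d']; W=cloud(n,d)
    hsv=cv2.cvtColor(p,cv2.COLOR_RGB2HSV)
    cv2.imwrite(f'pics/{n}0z.png',cv2.resize(p[a:b,c:d_,::-1],None,fx=3.4 if n=='top' else 4,fy=3.4 if n=='top' else 4,interpolation=cv2.INTER_CUBIC))
    sat=(hsv[...,1]>100)&(hsv[...,2]>70)&(W[...,2]>0.01)&(W[...,2]<0.16)&(W[...,0]>.4)
    k,lab,st,ce=cv2.connectedComponentsWithStats(sat.astype(np.uint8))
    for i in range(1,k):
        if st[i,4]>12:
            q=W[lab==i]; print(n,ce[i].round(1),st[i,4],np.median(q,0).round(3),'zmax',np.percentile(q[:,2],90).round(3),'hue',np.median(hsv[lab==i][:,0]))
    t=W[(abs(W[...,2])<.02)]; print(n,'table z med',np.median(t[:,2]),t[:,2].std())
E
```

```text
top [353.5  92.3] 171 [ 0.857 -0.3    0.053] zmax 0.058 hue 2.0
top [372.3  98.3] 172 [ 0.837 -0.36   0.054] zmax 0.058 hue 2.0
top [445.9 136.5] 1284 [ 0.717 -0.599  0.03 ] zmax 0.034 hue 17.0
top [ 79.3 159.4] 1850 [0.646 0.555 0.015] zmax 0.019 hue 11.0
top [123.4 133.8] 21 [0.732 0.444 0.012] zmax 0.015 hue 2.0
top [116.1 139.5] 29 [0.715 0.467 0.011] zmax 0.015 hue 2.0
top [136.3 155.7] 27 [0.658 0.396 0.027] zmax 0.032 hue 108.0
top [406.2 163.8] 173 [ 0.621 -0.455  0.069] zmax 0.074 hue 2.0
top [191.5 169.1] 70 [0.596 0.205 0.132] zmax 0.139 hue 0.0
top [126.1 180.1] 26 [0.579 0.428 0.028] zmax 0.032 hue 107.5
top [274.1 211.9] 66 [ 0.473 -0.042  0.061] zmax 0.065 hue 109.0
top [304.3 220. ] 68 [ 0.446 -0.134  0.061] zmax 0.065 hue 1.0
top [372.9 227.7] 68 [ 0.421 -0.343  0.061] zmax 0.065 hue 29.0
top table z med 0.0005500007192528868 0.005348114524621417
scene [160.8 156. ] 32 [ 0.449 -0.338  0.058] zmax 0.06 hue 23.0
scene [215.2 170.3] 37 [ 0.473 -0.128  0.057] zmax 0.06 hue 1.0
scene [109.3 187.3] 125 [ 0.633 -0.454  0.066] zmax 0.07 hue 1.0
scene [ 59.6 209.5] 968 [ 0.73
[... 283 characters left out ...]
10.0
scene [108.8 247.5] 178 [ 0.844 -0.361  0.051] zmax 0.054 hue 1.0
scene [360.5 247.8] 25 [0.662 0.388 0.026] zmax 0.029 hue 109.0
scene [124.6 256.6] 188 [ 0.864 -0.301  0.05 ] zmax 0.054 hue 1.0
scene [391.9 259.3] 20 [0.673 0.489 0.011] zmax 0.013 hue 11.5
scene [451.4 265.4] 29 [0.652 0.666 0.012] zmax 0.013 hue 9.0
scene [464.8 273.6] 13 [0.677 0.703 0.012] zmax 0.015 hue 11.0
scene [452.9 280.7] 20 [0.707 0.667 0.012] zmax 0.014 hue 9.0
scene [460.4 286. ] 46 [0.72  0.69  0.012] zmax 0.014 hue 11.0
scene [446.9 295.1] 34 [0.759 0.649 0.012] zmax 0.015 hue 11.5
scene [428.3 295.7] 47 [0.772 0.598 0.011] zmax 0.014 hue 12.0
scene table z med -0.003047635339943601 0.006247412218607641
```

View pics/top0z.png

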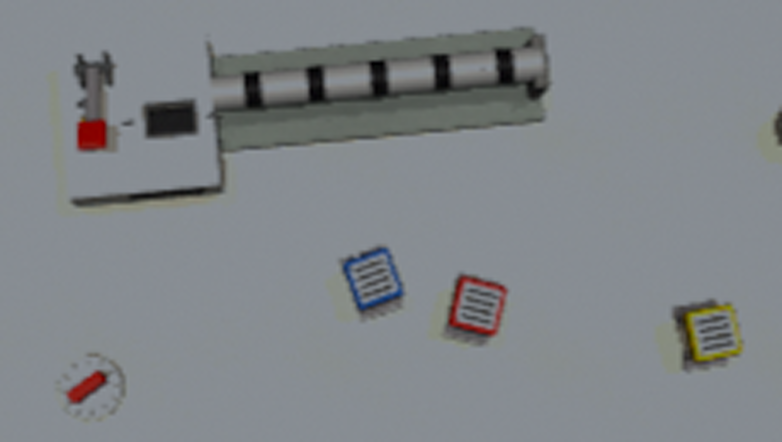

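View pics/scene0z.png

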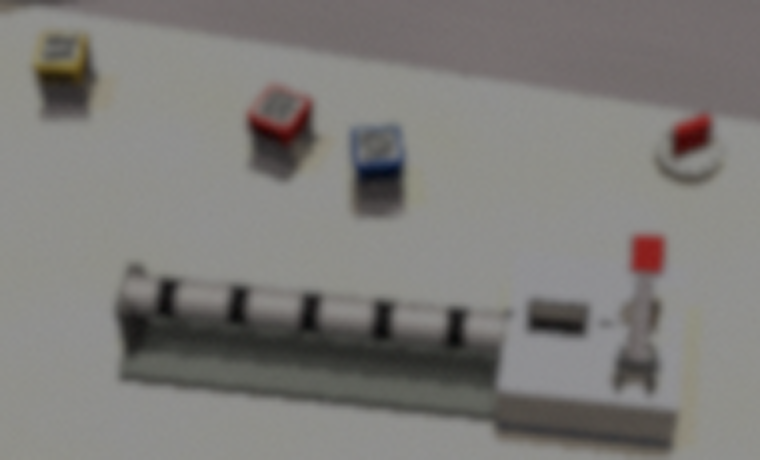

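```bash
python3 - <<'E'
from h import *
for n,(a,b,c,d_) in dict(top=(140,175,200,330),scene=(200,240,170,320)).items():
    z=np.load(n+'0.npz'); p=z['p']; W=cloud(n,z['d'])
    g=cv2.resize(cv2.cvtColor(p,cv2.COLOR_RGB2GRAY)[a:b,c:d_],None,fx=4,fy=4,interpolation=cv2.INTER_CUBIC)
    k,lab,st,ce=cv2.connectedComponentsWithStats((g<75).astype(np.uint8))
    for i in range(1,k):
        if st[i,4]>100: print(n,((ce[i]+.5)/4-.5+[c,a]).round(2),st[i]/4)
# cassettes / filter clouds: cells of height in world for clip feet
z=np.load('top0.npz'); W=cloud('top',z['d'])
for nm,c in dict(blue=(.473,-.042),red=(.446,-.134),yellow=(.421,-.343)).items():
    for n in('top','scene'):
        W=cloud(n,np.load(n+'0.npz')['d']).reshape(-1,3)
        q=W[(np.hypot(W[:,0]-c[0],W[:,1]-c[1])<.055)]
        q=q[q[:,2]>.012]; t=q[q[:,2]>.05]
        ct,sz,ang=cv2.minAreaRect((t[:,:2]*1000).astype(np.float32)); print(nm,n,'top',np.round(ct,1),np.round(sz,1),round(ang,1))
        ct,sz,ang=cv2.minAreaRect((q[:,:2]*1000).astype(np.float32)); print(nm,n,'all',np.round(ct,1),np.round(sz,1),round(ang,1),len(q))
E
```

```text
top [277.25 154.84] [  27.5     4.     98.25   24.5  1914.5 ]
top [214.69 164.56] [  7.5   19.75  15.25  10.5  546.75]
scene [306.48 203.2 ] [134.     0.     6.     7.5  159.75]
scene [221.55 224.93] [   4.75   10.     94.5    27.   4652.75]
scene [283.94 220.14] [107.5   17.5   13.75   6.   257.5 ]
scene [303.6  232.07] [129.5   29.5    9.     7.25 150.25]
blue top top [474.2 -44.6] [47.  43.5] 19.2
blue top all [469.2 -33.3] [50.2 68.9] 17.1 223
blue scene top [481.1 -41.9] [54.  44.5] 15.7
blue scene all [481.2 -42.4] [54.8 43.9] 19.7 226
red top top [ 448.8 -139.6] [43.9 45.8] 75.8
red top all [ 445.6 -143.8] [53.8 49.9] 76.9 227
red scene top [ 456.9 -137.1] [46.9 48.6] 80.2
red scene all [ 453.5 -136.5] [46.9 56.4] 80.2 234
yellow top top [ 423.7 -353.4] [46.9 44.8] 11.0
yellow top all [ 423.7 -353.4] [46.9 44.8] 11.0 241
yellow scene top [ 432.7 -350.9] [52.9 45.1] 9.7
yellow scene all [ 432.7 -350.9] [52.7 45.5] 9.2 218
```

```bash
python3 - <<'E'
from h import *
from scipy.optimize import least_squares
V=np.array([[0,-.105+.058*i,.06] for i in range(5)]+[[-.02,.205,.06]])
def T(P,X): c,s=np.cos(P[2]),np.sin(P[2]); return X@np.array([[c,-s,0],[s,c,0],[0,0,1]]).T+[P[0],P[1],0]
obs={}
for n,(a,b,c,d_) in dict(top=(140,175,200,330),scene=(200,240,170,320)).items():
    p=np.load(n+'0.npz')['p']
    F=8; g=cv2.resize(cv2.cvtColor(p,cv2.COLOR_RGB2GRAY)[a:b,c:d_],None,fx=F,fy=F,interpolation=cv2.INTER_CUBIC)
    for th in (40,50,60):
        k,lab,st,ce=cv2.connectedComponentsWithStats((g<th).astype(np.uint8))
        o=[(*((ce[i]+.5)/F-.5+[c,a]),st[i,4]/F/F) for i in range(1,k) if st[i,4]>600]
        print(n,th,np.round(o,2).tolist()); obs[n,th]=np.array(o)
z=[]
for n,(a,b,c,d_) in dict(t=(200,245,255,395)).items():
    p=np.load('top0.npz')['p']
    z=np.hstack([cv2.resize(p[y-13:y+13,x-13:x+13,::-1],(260,260),interpolation=cv2.INTER_CUBIC) for x,y in((274,212),(304,221),(373,229))])
cv2.imwrite('pics/cas.png',np.clip(z*1.6,0,255).astype(np.uint8))
E
```

```text
top 40 [[313.11, 149.48, 41.58], [294.52, 151.17, 41.31], [276.01, 153.01, 41.39], [257.52, 154.65, 41.27], [238.94, 156.49, 41.77], [321.48, 155.97, 14.45], [214.67, 164.84, 94.3]]
top 50 [[313.16, 149.7, 48.97], [294.53, 151.37, 48.44], [275.87, 153.42, 50.8], [257.59, 154.82, 47.91], [239.0, 156.68, 48.72], [321.45, 155.91, 18.91], [214.76, 164.71, 109.48]]
top 60 [[278.36, 154.22, 354.23], [214.74, 164.58, 122.55]]
scene 40 [[186.06, 215.17, 21.5], [203.88, 216.98, 21.25], [221.83, 218.96, 21.97], [240.04, 220.95, 22.95], [258.29, 222.97, 23.44], [178.86, 222.06, 40.61], [283.79, 220.72, 19.84]]
scene 50 [[218.41, 224.52, 464.81], [203.96, 217.24, 31.66], [240.03, 221.06, 32.86], [283.83, 220.65, 30.25]]
scene 60 [[220.64, 224.63, 844.62], [283.83, 220.55, 41.12]]
```

View pics/cas.png

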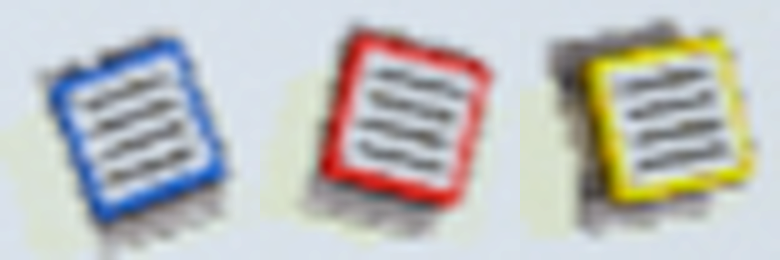

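```bash
cat > fit.py <<'E'
from h import *
from scipy.optimize import least_squares
V=np.array([[0,.127-.058*i,.06] for i in range(5)]+[[-.02,.205,.06]])
def T(P,X): c,s=np.cos(P[2]),np.sin(P[2]); return X@np.array([[c,-s,0],[s,c,0],[0,0,1]]).T+[P[0],P[1],0]
top=np.array([[239,156.6],[257.55,154.75],[275.95,153.2],[294.5,151.27],[313.1,149.6],[214.72,164.7]])
sc=np.array([[258.29,222.97],[240.04,220.95],[221.83,218.96],[203.88,216.98],[186.06,215.17],[283.83,220.6]])
# sc band threshold 40 = mostly darker part -> bias; report separately
E
python3 - <<'E'
from fit import *
for nm,f in dict(top=lambda P:proj('top',T(P,V))-top, scene=lambda P:proj('scene',T(P,V))-sc,both=lambda P:np.r_[proj('top',T(P,V))-top,proj('scene',T(P,V))-sc]).items():
    s=least_squares(lambda P:f(P).ravel(),[.65,0,0],x_scale=.01,loss='soft_l1'); print(nm,s.x.round(4)); print(f(s.x).round(2).tolist())
# cassettes & filter from colour outlines
from bench import readout
p=np.load('top0.npz')['p']; hsv=cv2.cvtColor(p,cv2.COLOR_RGB2HSV); m=optics.camera_model('top')
def ray(u,v,z):
    d=m['R'].T@np.array([(u-m['cx'])/m['fx'],(v-m['cy'])/m['fy'],1]); C=-m['R'].T@m['t']; return C+d*(z-C[2])/d[2]
F=8
for nm,(x,y,h) in dict(blue=(274,212,.062),red=(304,221,.062),yellow=(374,228,.062),filt=(192,243,.05),pad=(192,169,.131)).items():
    R=13; c=cv2.resize(p[y-R:y+R,x-R:x+R],None,fx=F,fy=F,interpolation=cv2.INTER_CUBIC); H=cv2.cvtColor(c,cv2.COLOR_RGB2HSV)
    mk=((H[...,1]>110)&(H[...,2]>60)).astype(np.uint8)
    cs,_=cv2.findContours(mk,cv2.RETR_EXTERNAL,cv2.CHAIN_APPROX_NONE); k=max(cs,key=cv2.contourArea)[:,0]
    w=np.array([ray((u+.5)/F-.5+x-R,(v+.5)/F-.5+y-R,h)[:2] for u,v in k])*1000
    print(nm,[np.round(a,1) for a in cv2.minAreaRect(w.astype(np.float32))])
s=np.load('top0.npz'); W=cloud('top',s['d']); q=W[(np.hypot(W[...,0]-.38,W[...,1]-.2)<.08)&(W[...,2]>.006)]
print('filter cloud',q.mean(0),cv2.minEnclosingCircle((q[:,:2]*1000).astype(np.float32)), q[:,2].max())
E
```

```text
top [ 0.6593 -0.061   0.0892]
[[0.17, -0.23], [0.05, -0.04], [0.06, -0.16], [-0.1, 0.11], [-0.34, 0.12], [0.14, 0.19]]
scene [ 0.6724 -0.0618  0.0886]
[[-0.14, -0.01], [-0.05, 0.03], [0.13, 0.06], [0.19, 0.09], [0.26, -0.03], [-0.42, -0.06]]
both [ 0.6643 -0.062   0.0913]
[[0.5, -1.7], [0.37, -1.55], [0.37, -1.7], [0.2, -1.47], [-0.05, -1.49], [0.49, -1.23], [0.39, -2.15], [0.54, -2.05], [0.78, -1.96], [0.89, -1.88], [1.01, -1.95], [0.01, -2.23]]
blue [array([474.4, -43. ]), array([47. , 43.7]), np.float64(20.0)]
red [array([ 449.4, -137.2]), array([45.1, 48. ]), np.float64(75.6)]
yellow [array([ 424. , -349.9]), array([48.1, 47.2]), np.float64(10.5)]
filt [array([377.8, 216.7]), array([13.3, 37.5]), np.float64(37.2)]
pad [array([596.7, 204.3]), array([27.9, 25.2]), np.float64(0.7)]
filter cloud [0.37677234 0.21102088 0.01770763] ((379.5312194824219, 200.77236938476562), 78.8945083618164) 0.056451399836056376
```

```bash
cat > plan.py <<'E'
# usage: plan.py x,y,z,yaw [x,y,z,yaw ...] ; prints rows (tool axes) via waypoints from the measured pose
import sys, json
from h import *
from scipy.spatial.transform import Rotation as Ro
s=readout.state(); p=s['tool_pos'].copy(); R=Ro.from_quat(s['ee_rot'])
print('t',round(s['time'],2),'at',p.round(4),'yaw',round(np.arctan2(*R.as_matrix()[[1,0],0]),3),'F',s['force'].round(1),'op',round(s['opening'],3))
rows=[]
for a in sys.argv[1:]:
    x,y,z,w=map(float,a.split(',')[:4]); st=float(a.split(',')[4]) if a.count(',')>3 else .0405
    RT=Ro.from_matrix(np.array([[np.cos(w),np.sin(w),0],[np.sin(w),-np.cos(w),0],[0,0,-1]]).T)
    rv=(R.inv()*RT).as_rotvec(); dp=np.array([x,y,z])-p
    n=max(1,int(np.ceil(max(np.linalg.norm(dp)/st,np.linalg.norm(rv)/.118)-.02)))
    p0=p.copy(); R0=R
    for i in range(1,n+1):
        sh=R.inv().apply(p0+dp*i/n-p).round(3); tr=(R.inv()*(R0*Ro.from_rotvec(rv*i/n))).as_rotvec().round(3)
        rows.append([(sh+0).tolist(),(tr+0).tolist()]); p=p+R.apply(sh); R=R*Ro.from_rotvec(tr)
for i in range(0,len(rows),5): print(json.dumps(rows[i:i+5]).replace(' ',''))
print('end',p.round(4))
E
python3 plan.py .424,-.350,.14,.183
```

```text
t 0.1 at [ 0.2923 -0.5801  0.2303] yaw -1.104 F [-0.9  0.3  0.3] op 0.999
[[[-0.013,-0.02,0.008],[0.0,0.0,-0.117]],[[-0.011,-0.022,0.008],[0.0,0.0,-0.117]],[[-0.008,-0.022,0.009],[0.0,0.0,-0.117]],[[-0.006,-0.024,0.008],[0.0,0.0,-0.117]],[[-0.003,-0.024,0.008],[-0.001,0.001,-0.117]]]
[[[0.0,-0.024,0.008],[0.0,0.0,-0.117]],[[0.003,-0.024,0.009],[0.0,0.0,-0.117]],[[0.006,-0.023,0.008],[0.0,0.0,-0.117]],[[0.008,-0.023,0.008],[0.0,0.0,-0.117]],[[0.011,-0.021,0.008],[0.0,0.0,-0.117]]]
[[[0.013,-0.02,0.008],[0.0,0.0,-0.117]]]
end [ 0.4238 -0.3504  0.1404]
```

>>> {"fn": "drive_tool", "kwargs": {"moves": [[[-0.013,-0.02,0.008],[0.0,0.0,-0.117]],[[-0.011,-0.022,0.008],[0.0,0.0,-0.117]],[[-0.008,-0.022,0.009],[0.0,0.0,-0.117]],[[-0.006,-0.024,0.008],[0.0,0.0,-0.117]],[[-0.003,-0.024,0.008],[0,0,-0.117]]]}}

```text
time: 0.52
tool_pos: [0.3526, -0.4742, 0.1894]
ee_rot: [0.967, -0.254, -0.0, -0.0]
force: [0.9, 0.3, -0.4]
opening: 1.0
```

>>> {"fn": "drive_tool", "kwargs": {"moves": [[[0.0,-0.024,0.008],[0.0,0.0,-0.117]],[[0.003,-0.024,0.009],[0.0,0.0,-0.117]],[[0.006,-0.023,0.008],[0.0,0.0,-0.117]],[[0.008,-0.023,0.008],[0.0,0.0,-0.117]],[[0.011,-0.021,0.008],[0.0,0.0,-0.117]]]}}

```text
time: 0.93
tool_pos: [0.4125, -0.3703, 0.1486]
ee_rot: [0.999, 0.036, -0.0, -0.0]
force: [0.0, -0.7, 0.1]
opening: 0.999
```

>>> {"fn": "drive_tool", "kwargs": {"moves": [[[0.013,-0.02,0.008],[0.0,0.0,-0.117]],[[0,0,0],[0,0,0]],[[0,0,0],[0,0,0]]]}}

```text
time: 1.18
tool_pos: [0.4245, -0.349, 0.1405]
ee_rot: [0.996, 0.093, -0.001, -0.001]
force: [-0.9, -1.6, -0.3]
opening: 1.001
```

```bash
python3 plan.py .424,-.350,.036,.183 ; python3 - <<'E'
from h import *
s=readout.state(); T=s['tool_pos']; from scipy.spatial.transform import Rotation as Ro
M=Ro.from_quat(s['ee_rot']).as_matrix()
o=[]
for n in('top','scene'):
    p,d,W=cap(n); np.savez(n+'1.npz',p=p,d=d)
    pts=[T-M[:,2]*.013+M[:,0]*e for e in(-.0425,.0425)]; c=proj(n,T)[0]; x,y=c.round().astype(int); F=8
    im=cv2.resize(p[y-24:y+24,x-24:x+24,::-1],None,fx=F,fy=F,interpolation=cv2.INTER_CUBIC)
    for q in pts:
        u,v=(proj(n,q)[0]-[x-24,y-24]+.5)*F; cv2.drawMarker(im,(int(u),int(v)),(0,255,0),cv2.MARKER_CROSS,16,1)
    print(n,c,proj(n,pts)); o.append(im)
cv2.imwrite('pics/tip.png',np.hstack(o))
E
```

```text
t 1.18 at [ 0.4245 -0.349   0.1405] yaw 0.186 F [-0.9 -1.6 -0.3] op 1.001
[[[0.0,0.0,0.035],[0.0,0.0,0.001]],[[0.0,0.001,0.035],[-0.001,0.001,0.001]],[[-0.001,0.0,0.035],[0.0,0.0,0.001]]]
end [ 0.4236 -0.3501  0.0355]
top [379.99846423 226.09392167] [[384.32262763 240.35926268]
 [377.93741833 211.47401397]]
scene [157.3590225  134.52967702] [[158.90605365 123.58476926]
 [154.45870112 140.22876765]]
```

View pics/tip.png

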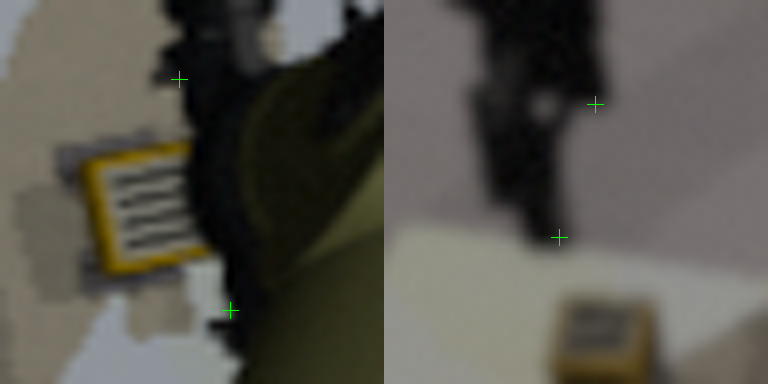

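>>> {"fn": "drive_tool", "kwargs": {"moves": [[[0,0,0.035],[0,0,0]],[[0,0.001,0.035],[0,0,0]],[[-0.001,0,0.035],[0,0,0]],[[0,0,0],[0,0,0]]]}}

```text
time: 1.62
tool_pos: [0.4178, -0.3503, 0.03]
ee_rot: [0.996, 0.09, -0.004, -0.004]
force: [-1.2, 1.2, -1.9]
opening: 0.996
```

>>> {"fn": "drive_tool", "kwargs": {"moves": [[[0,0,0],[0,0,0]],[[0,0,0],[0,0,0]],[[0,0,0],[0,0,0]],[[0,0,0],[0,0,0]],[[0,0,0],[0,0,0]]], "jaw": 1, "grip_force": 40}}

```text
time: 2.03
tool_pos: [0.425, -0.3537, 0.0392]
ee_rot: [0.996, 0.091, 0.002, 0.002]
force: [-1.2, 0.0, 6.3]
opening: 0.529
```

>>> {"fn": "drive_tool", "kwargs": {"moves": [[[0,0,0],[0,0,0]],[[0,0,0],[0,0,0]],[[0,0,0],[0,0,0]]]}}

```text
time: 2.28
tool_pos: [0.4249, -0.3537, 0.0392]
ee_rot: [0.996, 0.091, 0.002, 0.002]
force: [-0.1, 0.1, 7.5]
opening: 0.53
```

>>> {"fn": "drive_tool", "kwargs": {"moves": [[[0,0,-0.02],[0,0,0]],[[0,0,-0.035],[0,0,0]],[[0,0,-0.035],[0,0,0]],[[0,0,-0.03],[0,0,0]],[[0,0,0],[0,0,0]]]}}

```text
time: 2.7
tool_pos: [0.427, -0.3547, 0.1645]
ee_rot: [0.996, 0.091, 0.004, 0.005]
force: [1.7, -0.3, 0.5]
opening: 0.528
```

```bash
cat > look.py <<'E'
import sys
from h import *
from scipy.spatial.transform import Rotation as Ro
s=readout.state(); T=s['tool_pos']; M=Ro.from_quat(s['ee_rot']).as_matrix()
print(T.round(4),M[:,0].round(3),s['force'].round(1),s['opening'])
name=sys.argv[1]; o=[]; R=24;F=8
for n in('top','scene'):
    p,d,W=cap(n); np.savez(n+'_'+name+'.npz',p=p,d=d)
    c=T-M[:,2]*.015; x,y=proj(n,c)[0].round().astype(int)
    im=cv2.resize(p[y-R:y+R,x-R:x+R,::-1],None,fx=F,fy=F,interpolation=cv2.INTER_CUBIC)
    im=np.clip(im*1.5,0,255).astype(np.uint8)
    for dx in(-.023,.023):
        for dy in(-.022,.022):
            for dz in (.012,-.012):
                u,v=(proj(n,c+M@[dx,dy,dz])[0]-[x-R,y-R]+.5)*F; cv2.drawMarker(im,(int(u),int(v)),(0,255,0) if dz<0 else (255,0,255),cv2.MARKER_CROSS,10,1)
    o.append(im)
cv2.imwrite(f'pics/{name}.png',np.hstack(o))
E
python3 look.py g1
```

```text
[ 0.427  -0.3547  0.1645] [0.983 0.182 0.008] [ 1.7 -0.3  0.5] 0.5279529155906606
```

View pics/g1.png

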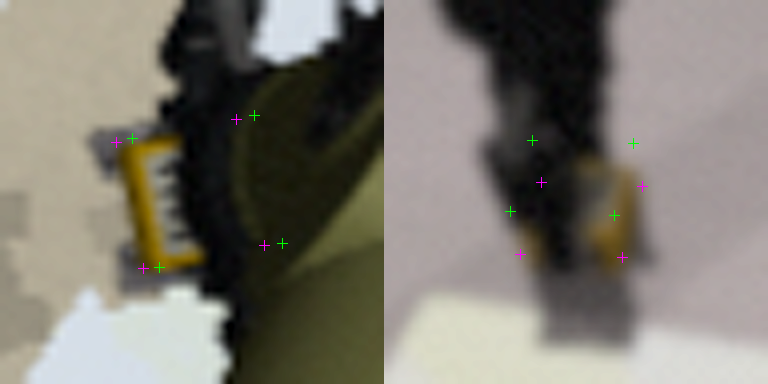

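```bash
python3 plan.py .669,-.169,.165,.089 .669,-.169,.115,.089
```

```text
t 2.8 at [ 0.4243 -0.3528  0.1587] yaw 0.183 F [ 0.9  0.1 -1.4] op 0.531
[[[0.034,-0.017,-0.001],[0.0,0.0,0.012]],[[0.034,-0.017,-0.001],[0.001,-0.001,0.011]],[[0.034,-0.018,0.0],[0.0,0.0,0.012]],[[0.034,-0.018,-0.001],[0.001,0.0,0.012]],[[0.033,-0.019,-0.001],[0.0,-0.001,0.012]]]
[[[0.033,-0.019,-0.001],[0.001,0.0,0.011]],[[0.033,-0.019,0.0],[0.0,0.0,0.012]],[[0.033,-0.02,-0.001],[0.001,-0.001,0.012]],[[0.0,0.0,0.025],[0.0,0.0,0.0]],[[0.0,0.0,0.025],[0.0,0.0,0.0]]]
end [ 0.6688 -0.1693  0.1148]
```

>>> {"fn": "drive_tool", "kwargs": {"moves": [[[0.034,-0.017,-0.001],[0,0,0.012]],[[0.034,-0.017,-0.001],[0,0,0.011]],[[0.034,-0.018,0],[0,0,0.012]],[[0.034,-0.018,-0.001],[0,0,0.012]],[[0.033,-0.019,-0.001],[0,0,0.012]]]}}

```text
time: 3.22
tool_pos: [0.5762, -0.2359, 0.1587]
ee_rot: [0.998, 0.061, -0.001, -0.0]
force: [1.0, -0.1, -0.2]
opening: 0.53
```

>>> {"fn": "drive_tool", "kwargs": {"moves": [[[0.033,-0.019,-0.001],[0,0,0.011]],[[0.033,-0.019,0],[0,0,0.012]],[[0.033,-0.02,-0.001],[0,0,0.012]],[[0,0,0],[0,0,0]],[[0,0,0.022],[0,0,0]]]}}

```text
time: 3.63
tool_pos: [0.6717, -0.1643, 0.1426]
ee_rot: [0.999, 0.047, 0.003, -0.0]
force: [-0.1, -1.4, -0.1]
opening: 0.529
```

>>> {"fn": "drive_tool", "kwargs": {"moves": [[[0,0,0.015],[0,0,0]],[[0,0,0],[0,0,0]],[[0,0,0],[0,0,0]]]}}

```text
time: 3.88
tool_pos: [0.6662, -0.1684, 0.123]
ee_rot: [0.999, 0.045, -0.002, -0.001]
force: [-0.4, 0.2, -0.5]
opening: 0.531
```

```bash
python3 look.py p1; python3 plan.py .669,-.169,.100,.089
```

```text
[ 0.6662 -0.1684  0.123 ] [ 0.996  0.089 -0.004] [-0.4  0.2 -0.5] 0.5308081395436097
t 3.98 at [ 0.6679 -0.1688  0.1258] yaw 0.089 F [ 0.  -0.7 -0.5] op 0.531
[[[0.001,0.0,0.026],[0.0,0.0,0.0]]]
end [ 0.6689 -0.1687  0.0998]
```

View pics/p1.png

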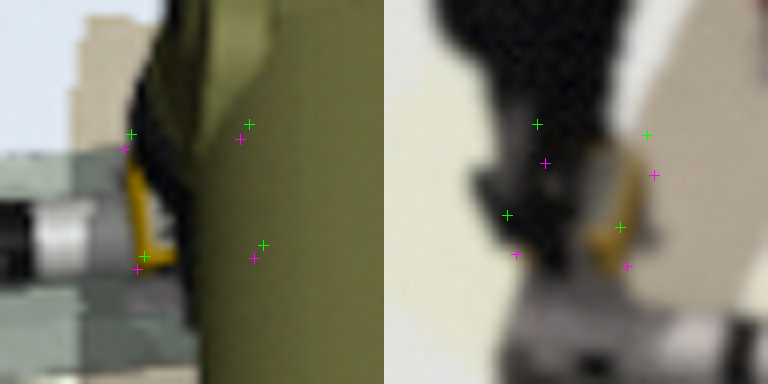

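>>> {"fn": "drive_tool", "kwargs": {"moves": [[[0.001,0,0.018],[0,0,0]],[[0,0,0.009],[0,0,0]],[[0,0,0.005],[0,0,0]],[[0,0,0],[0,0,0]],[[0,0,0],[0,0,0]]]}}

```text
time: 4.4
tool_pos: [0.6708, -0.1687, 0.0954]
ee_rot: [0.999, 0.045, 0.002, 0.001]
force: [1.8, -0.7, 3.2]
opening: 0.53
```

>>> {"fn": "drive_tool", "kwargs": {"moves": [[[0,0,0.005],[0,0,0]],[[0,0,0.005],[0,0,0]],[[0,0,0.004],[0,0,0]],[[0,0,0.004],[0,0,0]],[[0,0,0],[0,0,0]]]}}

```text
time: 4.82
tool_pos: [0.6702, -0.1682, 0.0771]
ee_rot: [0.999, 0.045, 0.002, 0.0]
force: [2.4, 0.6, 7.8]
opening: 0.533
```

>>> {"fn": "drive_tool", "kwargs": {"moves": [[[0,0,0.004],[0,0,0]],[[0,0,0.004],[0,0,0]],[[0,0,0],[0,0,0]],[[0,0,0],[0,0,0]]]}}

```text
time: 5.15
tool_pos: [0.6703, -0.1683, 0.0768]
ee_rot: [0.999, 0.044, 0.002, 0.001]
force: [-13.6, 4.0, 40.8]
opening: 0.534
```

>>> {"fn": "drive_tool", "kwargs": {"moves": [[[0,0,-0.004],[0,0,0]],[[0,0,-0.004],[0,0,0]],[[0,0,0],[0,0,0]]]}}

```text
time: 5.4
tool_pos: [0.6702, -0.1682, 0.0771]
ee_rot: [0.999, 0.045, 0.002, 0.0]
force: [1.9, 2.0, 9.7]
opening: 0.528
```

>>> {"fn": "drive_tool", "kwargs": {"moves": [[[0,0,0],[0,0,0]],[[0,0,0],[0,0,0]],[[0,0,0],[0,0,0]],[[0,0,0],[0,0,0]],[[0,0,0],[0,0,0]]], "jaw": -1}}

```text
time: 5.82
tool_pos: [0.6679, -0.1685, 0.0741]
ee_rot: [0.999, 0.044, -0.001, -0.0]
force: [-0.1, -0.0, -0.4]
opening: 1.003
```

>>> {"fn": "drive_tool", "kwargs": {"moves": [[[0,0,-0.03],[0,0,0]],[[0,0,-0.035],[0,0,0]],[[0,0,-0.035],[0,0,0]]]}}

```text
time: 6.07
tool_pos: [0.6677, -0.1683, 0.1749]
ee_rot: [0.999, 0.045, -0.002, -0.001]
force: [0.5, -0.4, 0.8]
opening: 1.001
```

```bash
python3 plan.py .4494,-.139,.14,-.25 .4494,-.139,.037,-.25
```

```text
t 6.07 at [ 0.6677 -0.1683  0.1749] yaw 0.089 F [ 0.5 -0.4  0.8] op 1.001
[[[-0.036,-0.008,0.006],[0.0,0.001,0.057]],[[-0.036,-0.006,0.006],[0.0,0.0,0.056]],[[-0.036,-0.004,0.006],[0.0,0.001,0.057]],[[-0.037,-0.002,0.006],[0.0,0.0,0.056]],[[-0.037,0.0,0.006],[-0.001,0.001,0.057]]]
[[[-0.036,0.002,0.005],[0.0,0.001,0.056]],[[0.0,0.0,0.034],[0.0,0.0,0.0]],[[0.0,0.0,0.035],[0.0,0.0,0.0]],[[0.0,0.0,0.034],[0.0,0.0,0.0]]]
end [ 0.4499 -0.1389  0.0374]
```

```bash
cat > det.py <<'E'
import sys
from h import *
m=optics.camera_model('top')
def ray(u,v,z):
    d=m['R'].T@np.array([(u-m['cx'])/m['fx'],(v-m['cy'])/m['fy'],1]); C=-m['R'].T@m['t']; return C+d*(z-C[2])/d[2]
p,d=optics.capture('top'); np.savez('topL.npz',p=p,d=d); F=8
H=cv2.cvtColor(cv2.resize(p,None,fx=F,fy=F,interpolation=cv2.INTER_CUBIC),cv2.COLOR_RGB2HSV)
sat=(H[...,1]>110)&(H[...,2]>60); hu=H[...,0]
W=cloud('top',d)
for nm,k in dict(blue=(hu>100)&(hu<118),red=(hu<8)|(hu>172),yellow=(hu>20)&(hu<35)).items():
    cs,_=cv2.findContours((sat&k).astype(np.uint8),cv2.RETR_EXTERNAL,cv2.CHAIN_APPROX_NONE)
    for c in cs:
        c=c[:,0]; u,v=(c.mean(0)+.5)/F-.5
        if not 800<cv2.contourArea(c)<20000: continue
        h=np.nanmedian(W[int(v)-1:int(v)+2,int(u)-1:int(u)+2,2])
        for zz in ([.062,.1] if cv2.contourArea(c)>8000 else [.05]):
          w=np.array([ray((a+.5)/F-.5,(b+.5)/F-.5,zz)[:2] for a,b in c[::3]])*1000
          if abs(w[:,0].mean()-550)<230 and abs(w[:,1].mean()+60)<310: print(nm,zz,'h',h.round(3),[np.round(q,1).tolist() for q in cv2.minAreaRect(w.astype(np.float32))])
E
python3 det.py
```

```text
blue 0.05 h 0.062 [[475.3, -43.4], [47.1, 43.4], 20.2]
red 0.05 h 0.051 [[377.8, 216.8], [13.0, 37.2], 37.2]
red 0.062 h 0.063 [[449.4, -137.8], [45.9, 47.2], 76.4]
red 0.1 h 0.063 [[447.0, -134.1], [44.8, 46.0], 76.4]
red 0.05 h 0.135 [[610.0, 215.4], [28.4, 27.1], 2.6]
yellow 0.05 h 0.652 [[363.4, -285.0], [13.4, 49.9], 85.4]
yellow 0.05 h 0.647 [[400.5, -285.3], [12.5, 26.3], 87.2]
yellow 0.05 h 0.649 [[391.5, -216.7], [48.6, 17.4], 2.4]
yellow 0.05 h 0.639 [[441.6, -218.4], [23.0, 16.1], 1.4]
yellow 0.05 h 0.101 [[677.1, -165.0], [49.1, 34.8], 6.3]
yellow 0.05 h 0.593 [[698.6, -224.1], [10.1, 37.8], 85.5]
yellow 0.05 h 0.593 [[734.6, -246.3], [29.5, 15.1], 8.1]
yellow 0.05 h 0.585 [[764.0, -237.5], [21.1, 43.8], 68.3]
```

>>> {"fn": "drive_tool", "kwargs": {"moves": [[[-0.036,-0.009,0.006],[0,0,0.057]],[[-0.036,-0.006,0.006],[0,0,0.056]],[[-0.036,-0.004,0.006],[0,0,0.057]],[[-0.037,-0.002,0.006],[0,0,0.056]],[[-0.037,0,0.006],[0,0,0.057]]]}}

```text
time: 6.53
tool_pos: [0.4846, -0.1426, 0.1444]
ee_rot: [0.995, -0.098, -0.0, -0.0]
force: [-0.6, -0.1, -0.3]
opening: 1.0
```

>>> {"fn": "drive_tool", "kwargs": {"moves": [[[-0.036,0.002,0.005],[0,0,0.056]],[[0,0,0],[0,0,0]],[[0,0,0.034],[0,0,0]],[[0,0,0.035],[0,0,0]],[[0,0,0.032],[0,0,0]]]}}

```text
time: 6.95
tool_pos: [0.4511, -0.1383, 0.0385]
ee_rot: [0.992, -0.125, 0.001, 0.001]
force: [0.5, -0.7, 0.0]
opening: 0.997
```

>>> {"fn": "drive_tool", "kwargs": {"moves": [[[0,0,0],[0,0,0]],[[0,0,0],[0,0,0]]]}}

```text
time: 7.12
tool_pos: [0.4497, -0.1373, 0.0383]
ee_rot: [0.992, -0.124, -0.002, -0.001]
force: [1.2, -1.0, 0.4]
opening: 0.997
```

>>> {"fn": "drive_tool", "kwargs": {"moves": [[[0,0,0],[0,0,0]],[[0,0,0],[0,0,0]],[[0,0,0],[0,0,0]],[[0,0,0],[0,0,0]],[[0,0,0],[0,0,0]]], "jaw": 1}}

```text
time: 7.53
tool_pos: [0.4527, -0.1385, 0.0412]
ee_rot: [0.992, -0.125, 0.002, 0.001]
force: [-0.7, 0.6, 6.1]
opening: 0.529
```

>>> {"fn": "drive_tool", "kwargs": {"moves": [[[0,0,0],[0,0,0]],[[0,0,0],[0,0,0]]]}}

```text
time: 7.7
tool_pos: [0.4527, -0.1385, 0.0412]
ee_rot: [0.992, -0.125, 0.002, 0.001]
force: [-0.6, -1.2, 6.7]
opening: 0.53
```

>>> {"fn": "drive_tool", "kwargs": {"moves": [[[0,0,-0.02],[0,0,0]],[[0,0,-0.035],[0,0,0]],[[0,0,-0.035],[0,0,0]],[[0,0,-0.03],[0,0,0]],[[0,0,0],[0,0,0]]]}}

```text
time: 8.12
tool_pos: [0.4552, -0.1391, 0.1662]
ee_rot: [0.992, -0.125, 0.006, 0.002]
force: [-0.2, -0.4, -0.4]
opening: 0.534
```

```bash
python3 plan.py .6595,-.050,.16,.089 .6595,-.050,.095,.089
```

```text
t 8.12 at [ 0.4552 -0.1391  0.1662] yaw -0.25 F [-0.2 -0.4 -0.4] op 0.534
[[[0.029,-0.023,0.001],[0.001,-0.002,-0.056]],[[0.031,-0.021,0.002],[0.0,-0.002,-0.057]],[[0.032,-0.019,0.001],[0.001,-0.002,-0.056]],[[0.032,-0.018,0.001],[0.001,-0.002,-0.057]],[[0.034,-0.016,0.001],[0.0,-0.002,-0.056]]]
[[[0.034,-0.013,0.001],[0.001,-0.002,-0.057]],[[0.0,0.0,0.033],[0.0,0.0,0.0]],[[0.0,0.0,0.032],[0.0,0.0,0.0]]]
end [ 0.659  -0.0503  0.0953]
```

>>> {"fn": "drive_tool", "kwargs": {"moves": [[[0.03,-0.023,0.001],[0,0,-0.056]],[[0.031,-0.021,0.001],[0,0,-0.057]],[[0.033,-0.019,0.0],[0,0,-0.056]],[[0.033,-0.018,0.001],[0,0,-0.057]],[[0.034,-0.016,0.001],[0,0,-0.056]]]}}

```text
time: 8.53
tool_pos: [0.6257, -0.0633, 0.1552]
ee_rot: [1.0, 0.017, 0.0, 0.0]
force: [0.0, -0.6, -0.6]
opening: 0.53
```

>>> {"fn": "drive_tool", "kwargs": {"moves": [[[0.034,-0.013,0.001],[0,0,-0.057]],[[0,0,0],[0,0,0]],[[0,0,0.02],[0,0,0]],[[0,0,0],[0,0,0]],[[0,0,0],[0,0,0]]]}}

```text
time: 8.95
tool_pos: [0.6564, -0.05, 0.1328]
ee_rot: [0.999, 0.044, -0.002, -0.0]
force: [0.4, -0.0, -0.8]
opening: 0.53
```

```bash
python3 plan.py .6605,-.050,.1,.089,.02
```

```text
t 8.95 at [ 0.6564 -0.05    0.1328] yaw 0.089 F [ 0.4 -0.  -0.8] op 0.53
[[[0.002,0.0,0.016],[0.0,0.002,0.0]],[[0.002,0.0,0.017],[0.0,0.002,0.0]]]
end [ 0.6603 -0.0496  0.0998]
```

>>> {"fn": "drive_tool", "kwargs": {"moves": [[[0.002,0,0.018],[0,0,0]],[[0,0,0.014],[0,0,0]],[[0,0,0.006],[0,0,0]],[[0,0,0.005],[0,0,0]],[[0,0,0.004],[0,0,0]]]}}

```text
time: 9.37
tool_pos: [0.661, -0.0498, 0.0888]
ee_rot: [0.999, 0.044, 0.002, 0.0]
force: [1.0, 0.2, 1.8]
opening: 0.533
```

>>> {"fn": "drive_tool", "kwargs": {"moves": [[[0,0,0.004],[0,0,0]],[[0,0,0.004],[0,0,0]],[[0,0,0.004],[0,0,0]],[[0,0,0],[0,0,0]],[[0,0,0],[0,0,0]]]}}

```text
time: 9.78
tool_pos: [0.6604, -0.0496, 0.0792]
ee_rot: [0.999, 0.044, 0.001, 0.001]
force: [-5.2, 0.1, 18.5]
opening: 0.527
```

>>> {"fn": "drive_tool", "kwargs": {"moves": [[[0,0,-0.003],[0,0,0]],[[0,0,0],[0,0,0]]]}}

```text
time: 9.95
tool_pos: [0.6602, -0.0497, 0.0794]
ee_rot: [0.999, 0.044, 0.001, 0.0]
force: [-0.7, 0.5, 7.2]
opening: 0.532
```

>>> {"fn": "drive_tool", "kwargs": {"moves": [[[0,0,0],[0,0,0]],[[0,0,0],[0,0,0]],[[0,0,0],[0,0,0]],[[0,0,0],[0,0,0]],[[0,0,0],[0,0,0]]], "jaw": -1}}

```text
time: 10.37
tool_pos: [0.6593, -0.0494, 0.0776]
ee_rot: [0.999, 0.045, -0.001, -0.0]
force: [0.6, 0.1, 0.2]
opening: 0.998
```

>>> {"fn": "drive_tool", "kwargs": {"moves": [[[0,0,-0.03],[0,0,0]],[[0,0,-0.035],[0,0,0]],[[0,0,-0.035],[0,0,0]],[[0,0,0],[0,0,0]]]}}

```text
time: 10.7
tool_pos: [0.6639, -0.049, 0.1865]
ee_rot: [0.999, 0.044, 0.006, 0.001]
force: [1.4, 1.2, 1.5]
opening: 1.001
```

```bash
python3 det.py | grep -v 'h 0.[56]'; python3 plan.py .474,-.0435,.14,.345 .474,-.0435,.039,.345
```

```text
blue 0.05 h 0.064 [[475.1, -42.9], [47.2, 42.9], 19.4]
red 0.05 h 0.047 [[377.9, 216.8], [13.2, 37.2], 37.2]
red 0.05 h 0.132 [[610.0, 215.4], [28.8, 26.7], 0.8]
red 0.05 h 0.099 [[663.1, -31.7], [41.0, 7.1], 7.9]
yellow 0.05 h 0.098 [[657.2, -181.2], [15.7, 38.5], 23.3]
yellow 0.05 h 0.101 [[696.2, -179.0], [47.5, 24.3], 61.5]
t 10.75 at [ 0.6625 -0.049   0.1832] yaw 0.089 F [ 1.   1.2 -1.1] op 0.999
[[[-0.038,-0.004,0.008],[0.001,-0.002,-0.051]],[[-0.037,-0.007,0.009],[0.0,-0.001,-0.051]],[[-0.037,-0.008,0.008],[0.0,-0.002,-0.052]],[[-0.036,-0.01,0.009],[0.001,-0.001,-0.051]],[[-0.036,-0.012,0.008],[0.001,-0.002,-0.051]]]
[[[0.0,0.0,0.034],[0.0,0.0,0.0]],[[0.0,0.0,0.033],[0.0,0.0,0.0]],[[0.0,0.0,0.034],[0.0,0.0,0.0]]]
end [ 0.4738 -0.0437  0.0392]
```

>>> {"fn": "drive_tool", "kwargs": {"moves": [[[-0.036,-0.004,0.004],[0,0,-0.051]],[[-0.037,-0.007,0.008],[0,0,-0.051]],[[-0.037,-0.008,0.008],[0,0,-0.051]],[[-0.036,-0.01,0.009],[0,0,-0.051]],[[-0.036,-0.012,0.008],[0,0,-0.051]]]}}

```text
time: 11.17
tool_pos: [0.4702, -0.0438, 0.1393]
ee_rot: [0.985, 0.172, -0.001, -0.001]
force: [-0.8, 0.1, 1.3]
opening: 0.999
```

>>> {"fn": "drive_tool", "kwargs": {"moves": [[[0,0,0],[0,0,0]],[[0,0,0.034],[0,0,0]],[[0,0,0.034],[0,0,0]],[[0,0,0.034],[0,0,0]],[[0,0,0],[0,0,0]]]}}

```text
time: 11.58
tool_pos: [0.4669, -0.0433, 0.0331]
ee_rot: [0.985, 0.171, -0.006, -0.002]
force: [-1.7, 0.7, -0.6]
opening: 1.004
```

>>> {"fn": "drive_tool", "kwargs": {"moves": [[[0,0,0],[0,0,0]],[[0,0,0],[0,0,0]]]}}

```text
time: 11.75
tool_pos: [0.4738, -0.0437, 0.0404]
ee_rot: [0.985, 0.171, 0.001, -0.0]
force: [1.7, 0.4, 0.3]
opening: 0.997
```

>>> {"fn": "drive_tool", "kwargs": {"moves": [[[0,0,0],[0,0,0]],[[0,0,0],[0,0,0]],[[0,0,0],[0,0,0]],[[0,0,0],[0,0,0]],[[0,0,0],[0,0,0]]], "jaw": 1}}

```text
time: 12.17
tool_pos: [0.4741, -0.0441, 0.0408]
ee_rot: [0.985, 0.171, 0.001, 0.001]
force: [-0.0, 0.5, 5.5]
opening: 0.53
```

>>> {"fn": "drive_tool", "kwargs": {"moves": [[[0,0,0],[0,0,0]],[[0,0,0],[0,0,0]]]}}

```text
time: 12.33
tool_pos: [0.474, -0.0442, 0.0408]
ee_rot: [0.985, 0.171, 0.001, 0.001]
force: [-0.6, -0.5, 5.3]
opening: 0.531
```

>>> {"fn": "drive_tool", "kwargs": {"moves": [[[0,0,-0.02],[0,0,0]],[[0,0,-0.035],[0,0,0]],[[0,0,-0.035],[0,0,0]],[[0,0,-0.03],[0,0,0]],[[0,0,0],[0,0,0]]]}}

```text
time: 12.75
tool_pos: [0.4771, -0.0441, 0.1659]
ee_rot: [0.985, 0.171, 0.005, 0.003]
force: [1.3, 0.1, -1.7]
opening: 0.527
```

>>> {"fn": "drive_tool", "kwargs": {"moves": [[[0,0,0],[0,0,0]],[[0,0,0],[0,0,0]]]}}

```text
time: 12.92
tool_pos: [0.4724, -0.044, 0.159]
ee_rot: [0.985, 0.171, -0.0, 0.0]
force: [0.6, 0.1, -1.6]
opening: 0.527
```

```bash
python3 plan.py .649,.0655,.155,.089 .649,.0655,.135,.089
```

```text
t 12.92 at [ 0.4724 -0.044   0.159 ] yaw 0.344 F [ 0.6  0.1 -1.6] op 0.527
[[[0.034,-0.007,0.001],[0.0,0.0,0.042]],[[0.033,-0.009,0.0],[0.0,0.0,0.043]],[[0.034,-0.01,0.001],[0.0,0.0,0.042]],[[0.032,-0.012,0.001],[0.0,0.0,0.043]],[[0.032,-0.012,0.0],[0.0,0.0,0.042]]]
[[[0.032,-0.015,0.001],[0.0,0.001,0.043]],[[0.0,0.0,0.02],[0.0,0.0,0.0]]]
end [0.649  0.0659 0.1348]
```

>>> {"fn": "drive_tool", "kwargs": {"moves": [[[0.034,-0.007,0.001],[0,0,0.042]],[[0.033,-0.009,0],[0,0,0.043]],[[0.034,-0.01,0],[0,0,0.042]],[[0.032,-0.012,0],[0,0,0.043]],[[0.032,-0.012,0],[0,0,0.042]]]}}

```text
time: 13.33
tool_pos: [0.6197, 0.0478, 0.1557]
ee_rot: [0.998, 0.065, -0.002, -0.0]
force: [-0.0, -0.0, -0.2]
opening: 0.527
```

>>> {"fn": "drive_tool", "kwargs": {"moves": [[[0.032,-0.015,0],[0,0,0.043]],[[0,0,0],[0,0,0]],[[0,0,0.02],[0,0,0]],[[0,0,0],[0,0,0]],[[0,0,0],[0,0,0]]]}}

```text
time: 13.75
tool_pos: [0.6474, 0.0656, 0.1353]
ee_rot: [0.999, 0.045, -0.003, 0.0]
force: [-0.2, -0.4, -1.5]
opening: 0.526
```

>>> {"fn": "drive_tool", "kwargs": {"moves": [[[0,0,0],[0,0,0]],[[0,0,0],[0,0,0]]]}}

```text
time: 13.92
tool_pos: [0.6495, 0.0656, 0.1389]
ee_rot: [0.999, 0.044, 0.0, 0.0]
force: [-0.6, 0.4, -1.0]
opening: 0.526
```

>>> {"fn": "drive_tool", "kwargs": {"moves": [[[0,0,0.02],[0,0,0]],[[0,0,0.015],[0,0,0]],[[0,0,0.008],[0,0,0]],[[0,0,0.005],[0,0,0]],[[0,0,0.004],[0,0,0]]]}}

```text
time: 14.33
tool_pos: [0.6508, 0.0658, 0.088]
ee_rot: [0.999, 0.044, 0.002, 0.0]
force: [0.6, -0.4, 1.5]
opening: 0.528
```

>>> {"fn": "drive_tool", "kwargs": {"moves": [[[0,0,0.004],[0,0,0]],[[0,0,0.004],[0,0,0]],[[0,0,0.005],[0,0,0]],[[0,0,0],[0,0,0]],[[0,0,0],[0,0,0]]]}}

```text
time: 14.75
tool_pos: [0.6503, 0.0659, 0.0787]
ee_rot: [0.999, 0.044, 0.001, 0.001]
force: [-9.0, -2.0, 26.2]
opening: 0.527
```

>>> {"fn": "drive_tool", "kwargs": {"moves": [[[0,0,-0.004],[0,0,0]],[[0,0,0],[0,0,0]]]}}

```text
time: 14.92
tool_pos: [0.6505, 0.0659, 0.0789]
ee_rot: [0.999, 0.044, 0.001, 0.0]
force: [-0.3, -0.0, 10.0]
opening: 0.528
```

>>> {"fn": "drive_tool", "kwargs": {"moves": [[[0,0,0],[0,0,0]],[[0,0,0],[0,0,0]],[[0,0,0],[0,0,0]],[[0,0,0],[0,0,0]],[[0,0,0],[0,0,0]]], "jaw": -1}}

```text
time: 15.33
tool_pos: [0.649, 0.066, 0.0766]
ee_rot: [0.999, 0.044, -0.001, -0.0]
force: [0.2, -0.6, 0.3]
opening: 1.004
```

>>> {"fn": "drive_tool", "kwargs": {"moves": [[[0,0,-0.03],[0,0,0]],[[0,0,-0.035],[0,0,0]],[[0,0,-0.04],[0,0,0]],[[0,0,0],[0,0,0]],[[0,0,0],[0,0,0]]]}}

```text
time: 15.75
tool_pos: [0.6512, 0.0667, 0.1855]
ee_rot: [0.999, 0.045, 0.003, -0.0]
force: [0.6, 0.2, 0.1]
opening: 1.0
```

```bash
python3 det.py | grep -v 'h 0.[56]'; python3 plan.py .378,.217,.17,-.92 .378,.217,.07,-.92
```

```text
red 0.05 h 0.049 [[377.9, 216.6], [13.0, 37.5], 37.2]
red 0.05 h 0.132 [[609.8, 215.2], [28.4, 26.3], 0.8]
red 0.062 h 0.098 [[664.8, -51.0], [49.0, 47.4], 5.2]
red 0.1 h 0.098 [[657.0, -49.5], [47.7, 46.2], 5.2]
yellow 0.05 h 0.1 [[677.2, -172.3], [50.2, 48.9], 5.0]
t 15.8 at [0.6499 0.0662 0.1831] yaw 0.089 F [-0.4 -0.7 -1.1] op 0.997
[[[-0.029,-0.019,0.001],[0.0,0.0,0.112]],[[-0.03,-0.016,0.002],[0.0,0.0,0.112]],[[-0.032,-0.013,0.001],[0.0,-0.001,0.112]],[[-0.034,-0.009,0.002],[0.0,0.0,0.112]],[[-0.034,-0.005,0.001],[0.0,0.0,0.113]]]
[[[-0.035,-0.001,0.002],[0.0,0.0,0.112]],[[-0.034,0.003,0.001],[0.0,0.0,0.112]],[[-0.034,0.006,0.001],[0.0,0.0,0.112]],[[-0.033,0.01,0.002],[-0.001,0.0,0.112]],[[0.0,0.0,0.033],[0.0,0.0,0.0]]]
[[[0.0,0.0,0.034],[0.0,0.0,0.0]],[[0.0,0.0,0.033],[0.0,0.0,0.0]]]
end [0.3782 0.2172 0.0698]
```

>>> {"fn": "drive_tool", "kwargs": {"moves": [[[-0.029,-0.019,0],[0,0,0.112]],[[-0.03,-0.016,0],[0,0,0.112]],[[-0.032,-0.013,0],[0,0,0.112]],[[-0.034,-0.009,0],[0,0,0.112]],[[-0.034,-0.005,0.001],[0,0,0.113]]]}}

```text
time: 16.22
tool_pos: [0.4959, 0.1502, 0.1794]
ee_rot: [0.972, -0.237, -0.002, 0.001]
force: [0.3, 0.3, 0.3]
opening: 1.001
```

>>> {"fn": "drive_tool", "kwargs": {"moves": [[[-0.035,-0.001,0.002],[0,0,0.112]],[[-0.034,0.003,0.001],[0,0,0.112]],[[-0.034,0.006,0.001],[0,0,0.112]],[[-0.033,0.01,0.002],[0,0,0.112]],[[0,0,0],[0,0,0]]]}}

```text
time: 16.63
tool_pos: [0.3714, 0.2199, 0.1734]
ee_rot: [0.897, -0.443, -0.001, 0.002]
force: [0.4, -0.0, -0.1]
opening: 1.004
```

>>> {"fn": "drive_tool", "kwargs": {"moves": [[[0,0,0.033],[0,0,0]],[[0,0,0.035],[0,0,0]],[[0,0,0.033],[0,0,0]],[[0,0,0],[0,0,0]],[[0,0,0],[0,0,0]]]}}

```text
time: 17.05
tool_pos: [0.3757, 0.2162, 0.0725]
ee_rot: [0.896, -0.444, -0.002, 0.002]
force: [0.3, 0.5, 0.6]
opening: 0.997
```

```bash
python3 plan.py .378,.217,.026,-.92
```

```text
t 17.05 at [0.3757 0.2162 0.0725] yaw -0.919 F [0.3 0.5 0.6] op 0.997
[[[0.0,-0.001,0.023],[0.003,0.001,0.0]],[[0.001,-0.002,0.024],[0.002,0.002,0.001]]]
end [0.3785 0.2172 0.0255]
```

>>> {"fn": "drive_tool", "kwargs": {"moves": [[[0,0,0.023],[0,0,0]],[[0,-0.001,0.024],[0,0,0]],[[0,0,0],[0,0,0]],[[0,0,0],[0,0,0]]]}}

```text
time: 17.38
tool_pos: [0.3789, 0.2178, 0.0282]
ee_rot: [0.896, -0.444, -0.0, 0.0]
force: [0.2, -0.2, 0.8]
opening: 1.002
```

>>> {"fn": "drive_tool", "kwargs": {"moves": [[[0,0,0],[0,0,0]],[[0,0,0],[0,0,0]],[[0,0,0],[0,0,0]],[[0,0,0],[0,0,0]],[[0,0,0],[0,0,0]]], "jaw": 1, "grip_force": 20}}

```text
time: 17.8
tool_pos: [0.3794, 0.2179, 0.0283]
ee_rot: [0.896, -0.444, 0.001, -0.0]
force: [-0.8, -0.6, 5.3]
opening: 0.413
```

>>> {"fn": "drive_tool", "kwargs": {"moves": [[[0,0,0],[0,0,0]],[[0,0,0],[0,0,0]],[[0,0,0],[0,0,0]]]}}

```text
time: 18.05
tool_pos: [0.3794, 0.2179, 0.0283]
ee_rot: [0.896, -0.444, 0.001, -0.0]
force: [-0.8, -0.5, 6.4]
opening: 0.411
```

>>> {"fn": "drive_tool", "kwargs": {"moves": [[[0,0,0],[0,0,0]],[[0,0,0],[0,0,0]],[[0,0,0],[0,0,0]],[[0,0,0],[0,0,0]],[[0,0,-0.035],[0,0,0]]], "jaw": -1}}

```text
time: 18.47
tool_pos: [0.374, 0.2153, 0.0575]
ee_rot: [0.896, -0.444, -0.005, 0.004]
force: [-0.4, -1.7, -0.3]
opening: 1.003
```

>>> {"fn": "drive_tool", "kwargs": {"moves": [[[0,0,-0.015],[0,0,-0.116]],[[0,0,0],[0,0,-0.121]],[[0,0,0],[0,0,-0.121]],[[0,0,0],[0,0,-0.121]],[[0,0,0],[0,0,-0.121]]]}}

```text
time: 18.88
tool_pos: [0.3786, 0.2176, 0.0773]
ee_rot: [0.988, -0.156, 0.0, 0.0]
force: [-0.1, -0.1, 0.4]
opening: 1.002
```

>>> {"fn": "drive_tool", "kwargs": {"moves": [[[0,0,0],[0,0,-0.121]],[[0,0,0],[0,0,-0.121]],[[0,0,0],[0,0,-0.121]],[[0,0,0],[0,0,-0.121]],[[0,0,0],[0,0,-0.121]]]}}

```text
time: 19.3
tool_pos: [0.3784, 0.2176, 0.0771]
ee_rot: [0.989, 0.145, -0.0, 0.0]
force: [-0.1, -0.4, 0.2]
opening: 0.996
```

>>> {"fn": "drive_tool", "kwargs": {"moves": [[[0,0,0],[0,0,-0.121]],[[0,0,0],[0,0,-0.121]],[[0,0,0],[0,0,-0.121]],[[0,0,0],[0,0,0]],[[0,0,0],[0,0,0]]]}}

```text
time: 19.72
tool_pos: [0.3785, 0.2176, 0.0771]
ee_rot: [0.948, 0.317, -0.0, 0.0]
force: [-0.2, 0.5, -0.1]
opening: 1.0
```

```bash
python3 plan.py .3794,.2179,.021,.649
```

```text
t 19.72 at [0.3785 0.2176 0.0771] yaw 0.645 F [-0.2  0.5 -0.1] op 1.0
[[[0.0,0.0,0.028],[0.0,0.0,-0.002]],[[0.001,0.0,0.028],[0.0,0.0,-0.002]]]
end [0.3792 0.2182 0.0211]
```

>>> {"fn": "drive_tool", "kwargs": {"moves": [[[0,0,0.028],[0,0,-0.002]],[[0.001,0,0.028],[0,0,-0.002]],[[0,0,0],[0,0,0]],[[0,0,0],[0,0,0]]]}}

```text
time: 20.05
tool_pos: [0.3779, 0.218, 0.0205]
ee_rot: [0.948, 0.32, -0.002, -0.0]
force: [1.1, 1.5, -0.1]
opening: 1.001
```

>>> {"fn": "drive_tool", "kwargs": {"moves": [[[0,0,0],[0,0,0]],[[0,0,0],[0,0,0]],[[0,0,0],[0,0,0]],[[0,0,0],[0,0,0]],[[0,0,0],[0,0,0]]], "jaw": 1, "grip_force": 30}}

```text
time: 20.47
tool_pos: [0.38, 0.2183, 0.022]
ee_rot: [0.947, 0.32, 0.001, 0.0]
force: [0.3, -0.5, -0.1]
opening: 0.303
```

>>> {"fn": "drive_tool", "kwargs": {"moves": [[[0,0,0],[0,0,0]],[[0,0,0],[0,0,0]],[[0,0,0],[0,0,0]],[[0,0,0],[0,0,0]]]}}

```text
time: 20.8
tool_pos: [0.3798, 0.2183, 0.0217]
ee_rot: [0.947, 0.32, 0.0, 0.0]
force: [-2.2, -0.8, 5.2]
opening: 0.135
```

>>> {"fn": "drive_tool", "kwargs": {"moves": [[[0,0,-0.02],[0,0,0]],[[0,0,-0.03],[0,0,0]],[[0,0,-0.035],[0,0,0]],[[0,0,-0.035],[0,0,0]],[[0,0,0],[0,0,0]]]}}

```text
time: 21.22
tool_pos: [0.3829, 0.2204, 0.147]
ee_rot: [0.947, 0.32, 0.005, 0.0]
force: [1.6, 1.2, -0.1]
opening: 0.133
```

>>> {"fn": "drive_tool", "kwargs": {"moves": [[[0,0,0],[0,0,0]],[[0,0,0],[0,0,0]]]}}

```text
time: 21.38
tool_pos: [0.3788, 0.2178, 0.1404]
ee_rot: [0.947, 0.32, -0.001, 0.0]
force: [-0.2, -0.5, -1.4]
opening: 0.13
```

```bash
python3 plan.py .6228,.1418,.14,.089
```

```text
t 21.38 at [0.3788 0.2178 0.1404] yaw 0.652 F [-0.2 -0.5 -1.4] op 0.13
[[[0.021,0.03,0.0],[0.0,0.0,0.08]],[[0.024,0.028,0.0],[0.0,0.0,0.081]],[[0.025,0.026,0.0],[0.0,0.001,0.08]],[[0.028,0.024,0.0],[0.0,0.0,0.081]],[[0.029,0.021,0.0],[0.0,0.0,0.08]]]
[[[0.031,0.019,0.0],[0.0,0.0,0.08]],[[0.033,0.017,0.0],[0.001,0.0,0.081]]]
end [0.623  0.1417 0.1404]
```

>>> {"fn": "drive_tool", "kwargs": {"moves": [[[0.021,0.03,-0.005],[0,0,0.08]],[[0.024,0.028,-0.005],[0,0,0.081]],[[0.025,0.026,-0.005],[0,0,0.08]],[[0.028,0.024,-0.005],[0,0,0.081]],[[0.029,0.021,0],[0,0,0.08]]]}}

```text
time: 21.8
tool_pos: [0.5544, 0.1631, 0.1592]
ee_rot: [0.992, 0.123, -0.002, 0.0]
force: [0.1, 1.2, 0.3]
opening: 0.133
```

>>> {"fn": "drive_tool", "kwargs": {"moves": [[[0.031,0.019,0],[0,0,0.08]],[[0.033,0.017,0],[0,0,0.081]],[[0,0,0.03],[0,0,0]],[[0,0,0.03],[0,0,0]],[[0,0,0],[0,0,0]]]}}

```text
time: 22.22
tool_pos: [0.6181, 0.1406, 0.0917]
ee_rot: [0.999, 0.045, -0.008, 0.001]
force: [-2.3, -1.2, -3.6]
opening: 0.138
```

>>> {"fn": "drive_tool", "kwargs": {"moves": [[[0,0,0],[0,0,0]],[[0,0,0],[0,0,0]],[[0,0,0],[0,0,0]]]}}

```text
time: 22.47
tool_pos: [0.6242, 0.1432, 0.1029]
ee_rot: [0.999, 0.045, 0.001, -0.0]
force: [0.3, -0.1, 0.6]
opening: 0.132
```

```bash
python3 plan.py .6228,.1418,.085,.089; python3 look.py f1; python3 - <<'E'
from fit import *
P=[.661,-.061,.0892]
for n in('top','scene'):
  print(n,proj(n,T(P,V[-1:])))
E
```

```text
t 22.47 at [0.6242 0.1432 0.1029] yaw 0.09 F [ 0.3 -0.1  0.6] op 0.132
[[[-0.002,0.001,0.018],[0.0,-0.002,0.001]]]
end [0.6223 0.142  0.0849]
[0.6242 0.1432 0.1029] [0.996 0.09  0.002] [ 0.3 -0.1  0.6] 0.13217895668837512
top [[214.87573433 164.36484707]]
scene [[284.32091412 217.72664241]]
```

View pics/f1.png

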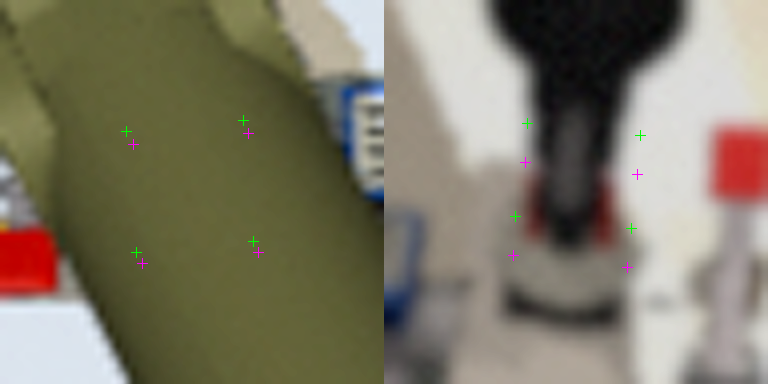

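>>> {"fn": "drive_tool", "kwargs": {"moves": [[[-0.001,0.001,0.01],[0,0,0]],[[0,0,0.006],[0,0,0]],[[0,0,0.003],[0,0,0]],[[0,0,0.003],[0,0,0]],[[0,0,0],[0,0,0]]]}}

```text
time: 22.98
tool_pos: [0.6223, 0.141, 0.0784]
ee_rot: [0.999, 0.044, -0.001, 0.0]
force: [-0.3, 0.1, -1.8]
opening: 0.134
```

>>> {"fn": "drive_tool", "kwargs": {"moves": [[[0,0,0.003],[0,0,0]],[[0,0,0],[0,0,0]],[[0,0,0],[0,0,0]]]}}

```text
time: 23.23
tool_pos: [0.6225, 0.1412, 0.0761]
ee_rot: [0.999, 0.044, -0.0, 0.0]
force: [-0.8, -0.9, -0.5]
opening: 0.135
```

>>> {"fn": "drive_tool", "kwargs": {"moves": [[[0,0,0.003],[0,0,0]],[[0,0,0.002],[0,0,0]],[[0,0,0],[0,0,0]],[[0,0,0],[0,0,0]],[[0,0,0],[0,0,0]]]}}

```text
time: 23.65
tool_pos: [0.6234, 0.1415, 0.0738]
ee_rot: [0.999, 0.044, 0.001, 0.0]
force: [-3.5, -2.2, 10.3]
opening: 0.135
```

>>> {"fn": "drive_tool", "kwargs": {"moves": [[[0,0,-0.003],[0,0,0]],[[0,0,0],[0,0,0]]]}}

```text
time: 23.82
tool_pos: [0.6232, 0.1414, 0.075]
ee_rot: [0.999, 0.044, 0.001, -0.0]
force: [-0.0, 0.7, -0.6]
opening: 0.136
```

>>> {"fn": "drive_tool", "kwargs": {"moves": [[[0,0,0],[0,0,0]],[[0,0,0],[0,0,0]],[[0,0,0],[0,0,0]],[[0,0,0],[0,0,0]],[[0,0,0],[0,0,0]]], "jaw": -1}}

```text
time: 24.23
tool_pos: [0.6226, 0.1412, 0.0741]
ee_rot: [0.999, 0.045, -0.0, 0.0]
force: [0.5, 0.0, -0.2]
opening: 0.838
```

>>> {"fn": "drive_tool", "kwargs": {"moves": [[[0,0,-0.02],[0,0,0]],[[0,0,-0.035],[0,0,0]],[[0,0,-0.04],[0,0,0]],[[0,0,-0.04],[0,0,0]],[[0,0,0],[0,0,0]]]}}

```text
time: 24.65
tool_pos: [0.6267, 0.1433, 0.2186]
ee_rot: [0.999, 0.045, 0.007, -0.001]
force: [0.5, 0.7, 1.3]
opening: 0.999
```

>>> {"fn": "drive_tool", "kwargs": {"moves": [[[-0.04,0,0],[0,0,0]],[[-0.04,0,0],[0,0,0]],[[-0.03,-0.03,0],[0,0,0]],[[-0.02,-0.035,0],[0,0,0]],[[0,-0.04,0],[0,0,0]]]}}

```text
time: 25.07
tool_pos: [0.4812, 0.2328, 0.2093]
ee_rot: [0.999, 0.043, 0.0, 0.002]
force: [2.2, 0.7, -0.2]
opening: 1.002
```

>>> {"fn": "drive_tool", "kwargs": {"moves": [[[0,-0.04,0],[0,0,0]],[[0,-0.04,0],[0,0,0]],[[0,0,0],[0,0,0]]], "jaw": 1}}

```text
time: 25.32
tool_pos: [0.4731, 0.3232, 0.2098]
ee_rot: [0.999, 0.05, -0.0, -0.004]
force: [-1.4, 0.1, 0.7]
opening: 0.605
```

```bash
python3 det.py | grep -v 'h 0.[56]'; python3 - <<'E'
from h import *
t=np.load('topL.npz')['p']; s,_=optics.capture('scene')
a=cv2.resize(t[135:200,165:335,::-1],(782,299),interpolation=cv2.INTER_CUBIC); b=cv2.resize(s[190:255,165:335,::-1],(782,299),interpolation=cv2.INTER_CUBIC)
cv2.imwrite('pics/chk.png',np.clip(np.vstack([a,b])*1.4,0,255).astype(np.uint8)); st=readout.state(); print(st['tool_pos'],st['time'])
E
```

```text
blue 0.05 h 0.098 [[657.3, 66.9], [48.3, 45.8], 5.2]
red 0.05 h 0.132 [[610.0, 215.4], [28.8, 26.7], 0.8]
red 0.05 h 0.102 [[628.3, 144.3], [16.0, 37.5], 6.3]
red 0.062 h 0.098 [[664.8, -51.1], [48.9, 47.5], 5.2]
red 0.1 h 0.098 [[657.0, -49.6], [47.7, 46.3], 5.2]
yellow 0.05 h 0.1 [[677.2, -172.3], [50.1, 49.0], 5.0]
[0.47598362 0.31578772 0.209037  ] 25.4167
```

View pics/chk.png

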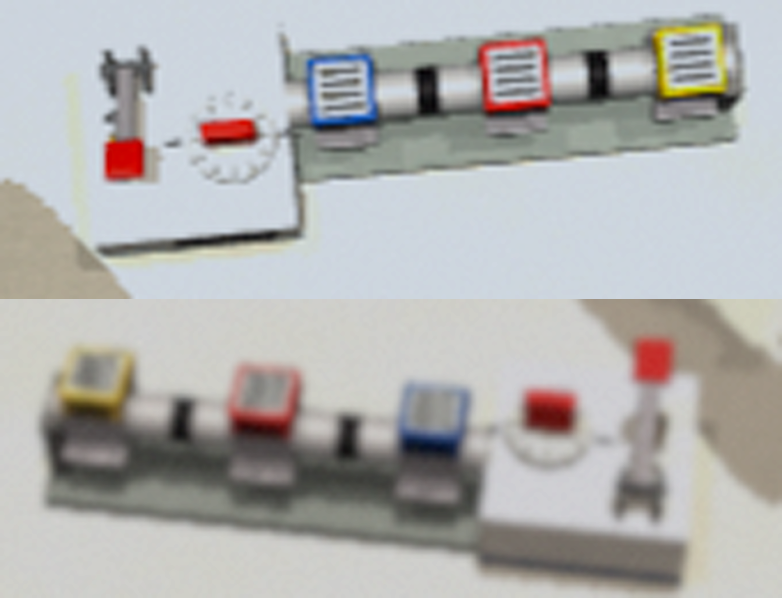

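```bash
python3 plan.py .592,.2045,.19,.089 .590,.2045,.145,.089
```

```text
t 25.42 at [0.476  0.3158 0.209 ] yaw 0.094 F [-0.  -0.7  0.1] op 0.424
[[[0.026,0.03,0.005],[0.0,0.0,0.001]],[[0.027,0.031,0.004],[0.0,0.0,0.002]],[[0.026,0.03,0.005],[-0.001,0.001,0.001]],[[0.026,0.03,0.005],[0.0,0.0,0.001]],[[-0.001,0.0,0.022],[0.0,0.0,0.0]]]
[[[-0.001,0.0,0.023],[0.0,0.0,0.0]]]
end [0.5897 0.2048 0.1449]
```

>>> {"fn": "drive_tool", "kwargs": {"moves": [[[0.026,0.03,0.005],[0,0,0]],[[0.027,0.031,0.004],[0,0,0.001]],[[0.026,0.03,0.005],[0,0,0.001]],[[0.026,0.03,0.003],[0,0,0]],[[0,0,0],[0,0,0]]], "jaw": 1}}

```text
time: 25.83
tool_pos: [0.5992, 0.1892, 0.1901]
ee_rot: [0.999, 0.035, 0.0, 0.003]
force: [0.0, -2.4, -0.2]
opening: -0.002
```

>>> {"fn": "drive_tool", "kwargs": {"moves": [[[0,0,0.02],[0,0,0]],[[0,0,0.015],[0,0,0]],[[0,0,0],[0,0,0]],[[0,0,0],[0,0,0]]]}}

```text
time: 26.17
tool_pos: [0.5923, 0.2003, 0.1565]
ee_rot: [0.999, 0.043, -0.001, 0.001]
force: [0.5, -0.9, 1.2]
opening: 0.003
```

>>> {"fn": "drive_tool", "kwargs": {"moves": [[[-0.001,-0.003,0.015],[0,0,0]],[[0,0,0.015],[0,0,0]],[[-0.001,0,0.015],[0,0,0]],[[-0.001,0,0.012],[0,0,0]],[[0,0,0.008],[0,0,0]]]}}

```text
time: 26.58
tool_pos: [0.5891, 0.2047, 0.0925]
ee_rot: [0.999, 0.043, -0.0, 0.0]
force: [-1.5, -0.3, 2.1]
opening: 0.0
```

>>> {"fn": "drive_tool", "kwargs": {"moves": [[[0,0,0.004],[0,0,0]],[[0,0,0.004],[0,0,0]],[[0,0,0.004],[0,0,0]],[[0,0,0],[0,0,0]],[[0,0,0],[0,0,0]]]}}

```text
time: 27.0
tool_pos: [0.5898, 0.2048, 0.0831]
ee_rot: [0.999, 0.043, 0.001, 0.001]
force: [-5.0, -2.6, 13.5]
opening: -0.0
```

Stopped firmly at 0.083 with 13.5 N: the lever is at its stop. Retreat and check.

>>> {"fn": "drive_tool", "kwargs": {"moves": [[[0,0,-0.015],[0,0,0]],[[0,0,-0.035],[0,0,0]],[[0,0,-0.04],[0,0,0]],[[0,0,-0.03],[0,0,0]],[[-0.035,-0.02,0],[0,0,0]]]}}

```text
time: 27.42
tool_pos: [0.5628, 0.2186, 0.2081]
ee_rot: [0.999, 0.038, 0.008, -0.001]
force: [0.5, -0.1, 0.4]
opening: 0.0
```

>>> {"fn": "drive_tool", "kwargs": {"moves": [[[-0.03,-0.02,0],[0,0,0]],[[-0.02,-0.035,0],[0,0,0]],[[0,-0.04,0],[0,0,0]],[[0,-0.02,0],[0,0,0]],[[0,0,0],[0,0,0]]]}}

```text
time: 27.83
tool_pos: [0.4903, 0.3385, 0.2018]
ee_rot: [0.999, 0.048, 0.001, -0.002]
force: [-0.7, -0.2, -0.8]
opening: -0.001
```

```bash
python3 det.py | grep -v 'h 0.[56]'; python3 - <<'E'
from h import *
t=np.load('topL.npz')['p']; s,_=optics.capture('scene')
a=cv2.resize(t[135:200,165:335,::-1],(782,299),interpolation=cv2.INTER_CUBIC); b=cv2.resize(s[190:255,165:335,::-1],(782,299),interpolation=cv2.INTER_CUBIC)
cv2.imwrite('pics/chk2.png',np.clip(np.vstack([a,b])*1.4,0,255).astype(np.uint8)); st=readout.state(); print(st['tool_pos'],st['time'])
E
```

```text
blue 0.05 h 0.099 [[657.3, 66.9], [48.1, 46.0], 4.5]
red 0.05 h 0.083 [[586.0, 207.0], [31.1, 26.1], 6.9]
red 0.05 h 0.102 [[628.3, 144.3], [15.9, 37.6], 5.8]
red 0.062 h 0.1 [[664.9, -51.1], [49.0, 47.4], 5.5]
red 0.1 h 0.1 [[657.0, -49.6], [47.8, 46.2], 5.5]
yellow 0.05 h 0.1 [[677.2, -172.3], [50.1, 49.1], 5.4]
[0.49279282 0.33290009 0.20084462] 27.9333
```

View pics/chk2.png

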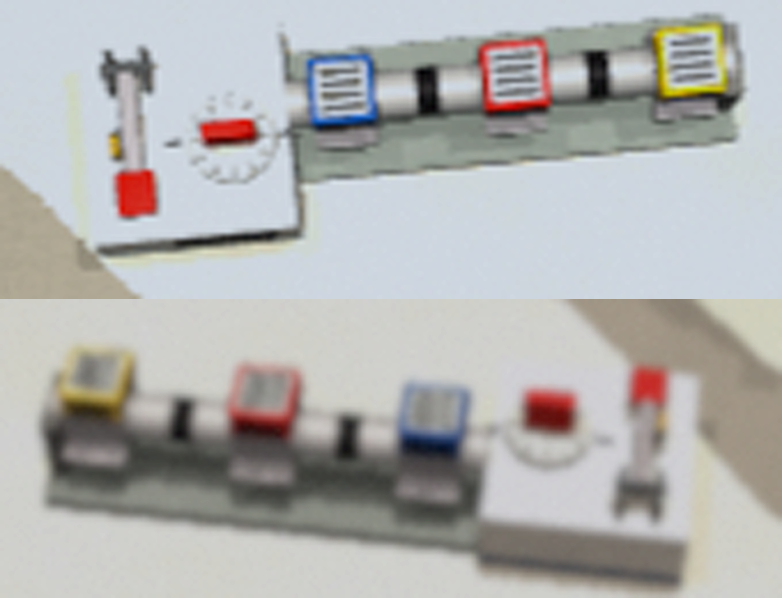

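Lever stays down (pad at 0.083 m, around crop pixel (137,193)); three cassettes are on vents 0, 2 and 4, and the filter is flush. Handing in.

```bash
python3 -c "
from bench import r; print(r.job_done())"
```

```text
the job is handed in; nothing more can be done
None
```

The drying unit is set up and started, and I handed the job in at about 28 s of robot time. It reported no verdict.

- **Cassettes:** Only yellow, red and blue were present. They are clipped over vents 0, 2 and 4, each pushed until it met a hard stop. Their tops measure 0.099–0.100 m, against 0.100 m expected when snapped home. They look straight on the pipe and centred on the bands.
- **Filter holder:** It dropped into its seat and stopped at 0.0738 m tool height, against 0.0737 m predicted for home. The top of its bar measures 0.102 m, as expected.
- **Air lever:** I pressed it only after everything else was in place. It met its stop at 13.5 N and stayed down after release, with the pad at 0.083 m against 0.084 m nominal.
- **Jar, dish and tray:** I never worked near them, but did not measure them again at the end.

**Disagreements:** The two cameras differed by about 13 mm in x. I used the top camera, which contact showed to be within about 2–3 mm, and corrected for that. One push on the first cassette briefly reached about 41 N vertically at the wrist. That went through the held cassette rather than the arm or the gripper's body.

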